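Clear the lab bench: bottles, pots and slide box to their trays

TASK

Sort the loose lab ware into its places: stand the two dropper bottles in the bottle stand, one in each bay, stand the two specimen pots side by side in the wide steel tray, and lay the slide box flat, lid up, in the small black tray. Everything must stand on the floor of its tray, the bottles and pots must never be knocked over, and the petri dish and the timer stay where they are.

Things in the scene. Friction and masses are not known exactly. Their poses are not given: they have to be found in the camera images.
- bottle_a_mid (a point): Small amber glass dropper bottle, standing upright. Round glass body 30 mm in diameter and 44 mm tall, then a shoulder, a black screw cap 25 mm in diameter from 48 to 64 mm, and a black rubber bulb 13-15 mm wide on top; 84 mm tall in all, about 50 g. The point is at its centre, 42 mm above its foot; z is up. Grip the glass body or the cap. The two bottles are alike.
- bottle_b_mid (a point): Small amber glass dropper bottle, standing upright. Round glass body 30 mm in diameter and 44 mm tall, then a shoulder, a black screw cap 25 mm in diameter from 48 to 64 mm, and a black rubber bulb 13-15 mm wide on top; 84 mm tall in all, about 50 g. The point is at its centre, 42 mm above its foot; z is up. Grip the glass body or the cap. The two bottles are alike.
- pot_a_mid (a point): Squat clear specimen pot with a white screw lid bearing a blank paper label, standing upright. Body 42-45 mm in diameter, lid 47 mm in diameter and 16 mm high; 52 mm tall in all, about 45 g. The point is at its centre, 26 mm above its foot; z is up. The two pots are alike.
- pot_b_mid (a point): Squat clear specimen pot with a white screw lid bearing a blank paper label, standing upright. Body 42-45 mm in diameter, lid 47 mm in diameter and 16 mm high; 52 mm tall in all, about 45 g. The point is at its centre, 26 mm above its foot; z is up. The two pots are alike.
- slide_box_mid (a point): Oblong closed slide box lying flat, 80 mm long (its x) by 32 mm wide (its y) by 34 mm tall (z up), white below and grey lid above, about 60 g. The point is at its centre, 17 mm above its underside. Best gripped across its width, in its upper half.
- bottle_stand: White bottle stand, fixed to the bench: a thick-walled oblong block 134 (its x) by 72 (its y) by 22 mm high with two square open bays side by side along its x, centred at x = -31 and x = +31 mm, each 52 by 52 mm; the walls are 10 mm thick and the bay floors lie 10 mm above the bench. Origin at the centre of its underside, z up.
- pot_tray: Wide, shallow open steel tray without partitions, fixed to the bench: 158 (its x) by 94 (its y) by 14 mm high, walls and floor 4 mm thick, so inside 150 by 86 mm: room for two pots side by side along its x. Origin at the centre of its underside, z up.
- slide_tray: Small shallow open black plastic tray without partitions, fixed to the bench: 116 (its x) by 66 (its y) by 12 mm high, walls and floor 4 mm thick, so inside 108 by 58 mm. Origin at the centre of its underside, z up.
- petri_dish_mid (a point): Bystander, to be left alone: a loose flat round clear petri dish with lid, filled with dark red agar, 60 mm in diameter, 14 mm tall. The point is at its centre, 7 mm above the bench.
- timer_mid (a point): Bystander, to be left alone: a loose flat square white bench timer with a green display, 60 by 60 by 18 mm, lying flat. The point is at its centre, 9 mm above the bench.
Things that resemble listed ones, but are neither listed nor needed, are in the scene too. What is shaped like the part that bears slide_box_mid but purple is not meant. What is shaped like the part that bears bottle_b_mid but blue is not meant.

How it is judged (in metres and radians):
At the end, for the whole second after the job is handed in: A bottle stands in each bay (within 15 mm of its centre), both pots stand on the steel tray's floor, the slide box lies lid up on the small black tray's floor; all upright within 0.12 rad and at rest; petri dish and timer within 20 mm of their starts (((x of bottle_a_mid in the frame of bottle_stand between -0.046 and -0.016 m and y of bottle_a_mid in the frame of bottle_stand between -0.015 and 0.015 m and z of bottle_a_mid in the frame of bottle_stand between 0.046 and 0.058 m and x of bottle_b_mid in the frame of bottle_stand between 0.016 and 0.046 m and y of bottle_b_mid in the frame of bottle_stand between -0.015 and 0.015 m and z of bottle_b_mid in the frame of bottle_stand between 0.046 and 0.058 m) or (x of bottle_a_mid in the frame of bottle_stand between 0.016 and 0.046 m and y of bottle_a_mid in the frame of bottle_stand between -0.015 and 0.015 m and z of bottle_a_mid in the frame of bottle_stand between 0.046 and 0.058 m and x of bottle_b_mid in the frame of bottle_stand between -0.046 and -0.016 m and y of bottle_b_mid in the frame of bottle_stand between -0.015 and 0.015 m and z of bottle_b_mid in the frame of bottle_stand between 0.046 and 0.058 m)) and x of pot_a_mid in the frame of pot_tray between -0.06 and 0.06 m and y of pot_a_mid in the frame of pot_tray between -0.03 and 0.03 m and z of pot_a_mid in the frame of pot_tray between 0.025 and 0.035 m and x of pot_b_mid in the frame of pot_tray between -0.06 and 0.06 m and y of pot_b_mid in the frame of pot_tray between -0.03 and 0.03 m and z of pot_b_mid in the frame of pot_tray between 0.025 and 0.035 m and x of slide_box_mid in the frame of slide_tray between -0.02 and 0.02 m and y of slide_box_mid in the frame of slide_tray between -0.018 and 0.018 m and z of slide_box_mid in the frame of slide_tray between 0.016 and 0.026 m and angle between each of bottle_a_mid, bottle_b_mid, pot_a_mid, pot_b_mid, slide_box_mid's own z axis and vertical below 0.12 rad and linear speed of each of bottle_a, bottle_b, pot_a, pot_b, slide_box below 0.02 m/s and distance of each of petri_dish_mid, timer_mid from where it was at the start of the episode below 0.02 m); the robot touches nothing.
It fails at once if a dropper bottle is knocked over (tilts more than 0.8 rad) (angle between any of bottle_a_mid, bottle_b_mid's own z axis and vertical above 0.8 rad).
It fails at once if a specimen pot is knocked over (tilts more than 0.8 rad) (angle between any of pot_a_mid, pot_b_mid's own z axis and vertical above 0.8 rad).
It fails at once if the petri dish is pushed more than 20 mm (distance of petri_dish_mid from where it was at the start of the episode above 0.02 m).
It fails at once if the timer is pushed more than 20 mm (distance of timer_mid from where it was at the start of the episode above 0.02 m).
It also fails if it takes over 131 s, if anything falls off the work surface, if the arm or the gripper's body presses on something with over 40 N, if the wrist force passes 120 N, or if a joint passes its speed limit or range.

ROBOT

A 6-joint arm with a two-finger parallel gripper is mounted at the origin on the work surface. World frame = base frame: x ahead of the robot, y to its left, z up, the work surface at z = 0. Lengths are in m, angles in degrees, forces in N, time in s.
With the tool pointing down it reaches from about 0.375 to 0.9 m from the base axis. Payload 3.1 kg.
Tool frame: the origin (TCP) lies midway between the tips of the shut fingers; the grasp point (between the pads) lies 19 mm behind it; z points along the fingers, y is the direction in which the jaws open and shut (so a half turn about z gives the same grasp; the last joint's range is limited). The gripper opens to 87 mm and grips with 3 to 60 N. Pads are 19 mm wide; open, the fingers measure 117 mm over their backs; the gripper's body (75 mm by 190 mm) begins 51 mm behind the grasp point.
Start: joints at [66.492, 30.224, 82.088, -0, 67.689, -10.227], TCP at [0.144, 0.608, 0.223] pointing down, gripper open.
Joint ranges: [-176.69, 176.69], [-43.24, 126.21], [12.49, 139.97], [-82, 262], [0, 151.66], [-163.58, 163.58]. Speed limits (degrees/s): [159.86, 159.86, 180, 180, 180, 180].

INTERFACE

Orientations are given as a 3x3 rotation matrix whose columns are the frame's x, y, z axes.
In Python, from rig import bot, capture, get_calibration gives the robot as it stands.
- The arm moves only by the tool play_rows, never from a script. Its arguments are lists of equal length, an entry for each row: "fingers": the closure in counts, from 0 (fully open) to 255 (shut); "linear": the shift along the tool's x, y, z in mm, a list of three; "rot": the turn, a rotation vector about the tool's x, y, z in degrees, a list of three. A call has 1 to 20 rows; each row is the pose to reach, as a shift and turn from the pose commanded when the call began, along the tool's axes at that moment; what a row does not reach only later rows make up. A row lasts 1/10 s, in which the tool goes at most 50 mm and 8.59 degrees, less where a joint would pass 70% of its speed; a pose out of reach is approached as far as the arm can. A call with a gripper value outside its range is refused whole. The fingers move at their own pace and stop on an object; the grip force is fixed at half the most. Time passes only in rows, so rows that repeat a pose let the fingers close. It gives the time, the measured TCP pose, the force and the opening at its end, in the units of the state.
- bot.read_state(): the state, without advancing time (a new reading comes with each control period).
- capture(name): name is "scene" or "side" or "wrist"; returns the picture (400x640x3 uint8, red, green, blue); there is no depth.
- get_calibration(name): a dict with "vfov" (degrees; the focal length in pixels is half the picture's height over the tangent of half this angle, whatever the lens; pixels are square), "cx", "cy" (the principal point, pixels), "camera_from_world" (4x4, takes a point from world to camera coordinates). Camera axes: x right, y down, z forward; pixel columns grow to the right and rows downward; lengths in m; the calibration is good to about 2 mm. A picture is of the moment at which its call begins: read the wrist's pose just before it. get_calibration takes no time and is no camera call; for the wrist camera it gives the pose at the moment of the call.
- bot.hand_in(): hands the job in, once; it reports no verdict.
The state is a dict: "time_s": time; "joint_positions": joint angles; "qvel": joint speeds; "tau": joint torques, N m; "position": TCP position; "tcp_rot": TCP orientation; "force": force on the tool from outside, world axes, zero at the start; "moment": the same for the moment, N m; "opening": opening from 0.0 (shut) to 1.0 (fully open).
Only numpy, scipy, OpenCV 4.12 (cv2) and the standard library are available. Lean on these libraries where they do the work, as an engineer would, in place of code of your own. Each camera call takes 0.05 s, during which the arm holds its last target.

## Working session

There is one attempt and no reset: what is moved stays moved. The work goes in short steps, Python scripts to look and compute and a tool call to move; the robot and the scene stay as the last step left them, time stands still between calls to the robot, and variables do not carry over. Pictures are saved under pics/ and viewed, and the job is handed in when it is done.

Besides the shell and the picture viewer there is one more tool, called after "Emit:" by a JSON object that holds its "method" and its "body". play_rows: Moves the arm, as the interface text tells. Its arguments: {"type":"object","properties":{"fingers":{"type":"array"},"linear":{"type":"array"},"rot":{"type":"array"}},"required":["fingers","linear","rot"]}

```bash
ls; mkdir -p pics
python3 - <<'E'
from rig import bot,capture,get_calibration
import cv2,numpy as np
for n in ["scene","side","wrist"]:
    c=get_calibration(n); print(n,c)
    im=capture(n); cv2.imwrite(f"pics/{n}0.png",cv2.cvtColor(im,cv2.COLOR_RGB2BGR))
print(bot.read_state())
E
```

```text
pics
scene {'vfov': 51.19041740907381, 'cx': 316.01239578267894, 'cy': 204.66147186217034, 'camera_from_world': array([[ 0.43031757,  0.9025863 , -0.01283581, -0.22848702],
       [ 0.73278437, -0.35759565, -0.5789235 , -0.3267645 ],
       [-0.52711845,  0.23971507, -0.81528083,  1.28422329],
       [ 0.        ,  0.        ,  0.        ,  1.        ]])}
side {'vfov': 52.520709604752525, 'cx': 321.2799033785821, 'cy': 201.35523666850293, 'camera_from_world': array([[ 0.89038808, -0.45519681,  0.00222055, -0.44226874],
       [-0.33809717, -0.66458582, -0.66634525,  0.22043086],
       [ 0.30479398,  0.59255511, -0.74564004,  0.86794038],
       [ 0.        ,  0.        ,  0.        ,  1.        ]])}
wrist {'vfov': 60.91353408897835, 'cx': 319.8299465261614, 'cy': 201.10599566567583, 'camera_from_world': array([[ 0.23094986,  0.97296376, -0.00192069, -0.62245787],
       [ 0.93353667, -0.22103402,  0.28222906, -0.03492925],
       [ 0.27417411, -0.0669738 , -0.95934513,  0.39212176],
       [ 0.        ,  0.        ,  0.        ,  1.        ]])}
{'time_s': 0.15, 'joint_positions': array([ 6.64916980e+01,  3.02674541e+01,  8.21378310e+01, -1.92397880e-03,
        6.76887800e+01, -1.02282886e+01]), 'qvel': array([ 0.05667601, -0.22715888, -0.27383364,  0.17472643, -0.14861614,
        0.10892408]), 'tau': array([ 5.66969939e-04, -4.40429914e+01, -1.76843387e+01,  6.33953582e-02,
        5.52489376e-02, -1.05446566e-04]), 'position': array([0.14333974, 0.60778228, 0.22179807]), 'tcp_rot': array([[-9.73261915e-01,  2.29697308e-01, -6.26375211e-04],
       [ 2.29698013e-01,  9.73260766e-01, -1.51787600e-03],
       [ 2.60974387e-04, -1.62116804e-03, -9.99998652e-01]]), 'force': array([ 0.53173304, -0.08964797, -0.43530537]), 'moment': array([-0.04254872, -0.02842143, -0.03191639]), 'opening': 0.9983934797484185}
```

View pics/scene0.png

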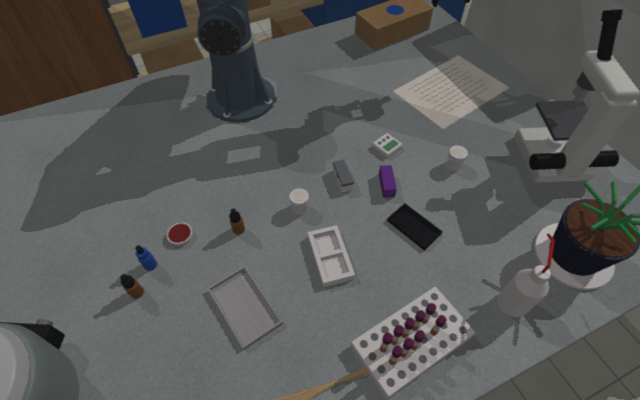

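View pics/side0.png

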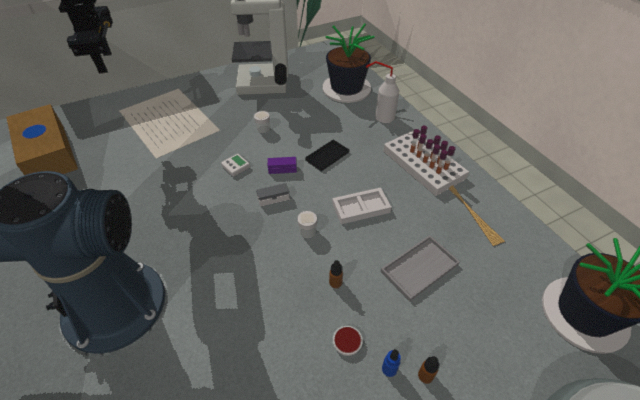

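View pics/wrist0.png

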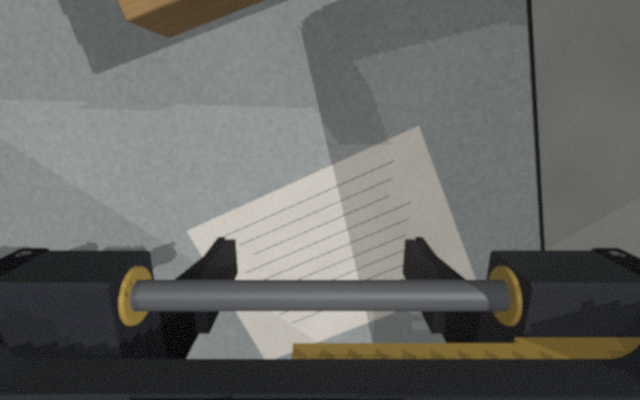

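The scene view's candidates are:
- **Bottles:** amber at (237,221) and (132,286). The blue one at (146,258) is a decoy.
- **Pots:** white lids at (299,202) and (458,157).
- **Slide box:** grey lid at (343,176). The purple one at (387,181) is a decoy.
- **Bystanders:** timer at (387,146) and petri dish at (180,234).

I'll check these choices in close crops.

Run:
```python
import cv2,numpy as np
a=cv2.imread('pics/scene0.png');b=cv2.imread('pics/side0.png')
cv2.imwrite('pics/cropA.png',cv2.resize(a[130:350,100:300],None,fx=2.7,fy=2.7,interpolation=cv2.INTER_CUBIC))
cv2.imwrite('pics/cropB.png',cv2.resize(a[130:290,280:480],None,fx=3.5,fy=3.5,interpolation=cv2.INTER_CUBIC))
cv2.imwrite('pics/cropC.png',cv2.resize(b[100:300,220:470],None,fx=2.9,fy=2.9,interpolation=cv2.INTER_CUBIC))
```

```text
(no output)
```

View pics/cropA.png

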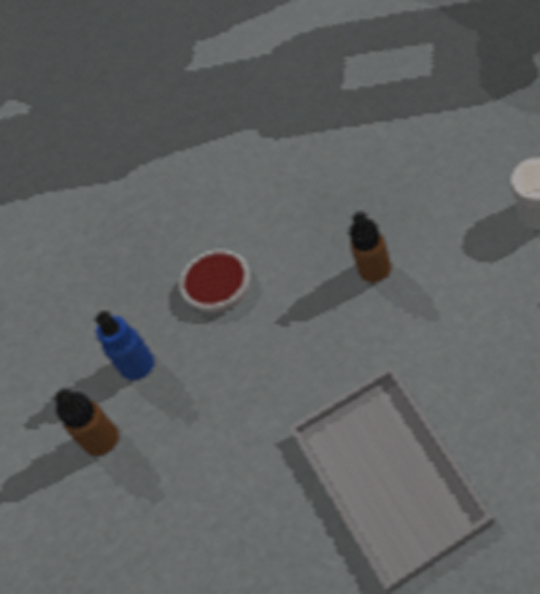

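View pics/cropB.png

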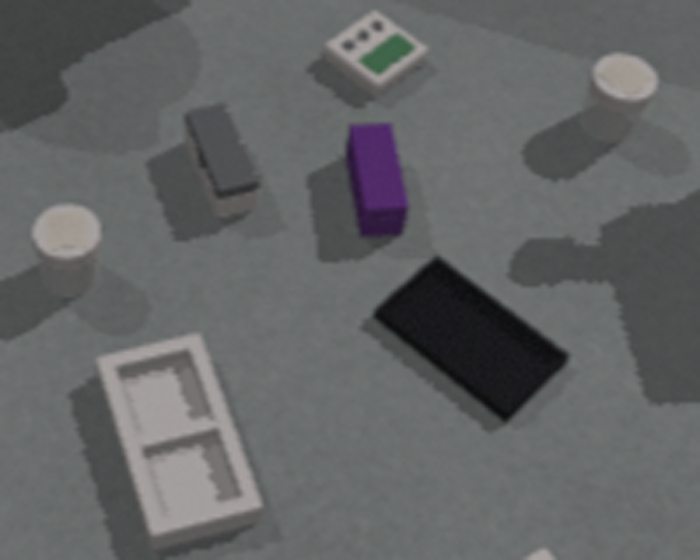

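View pics/cropC.png

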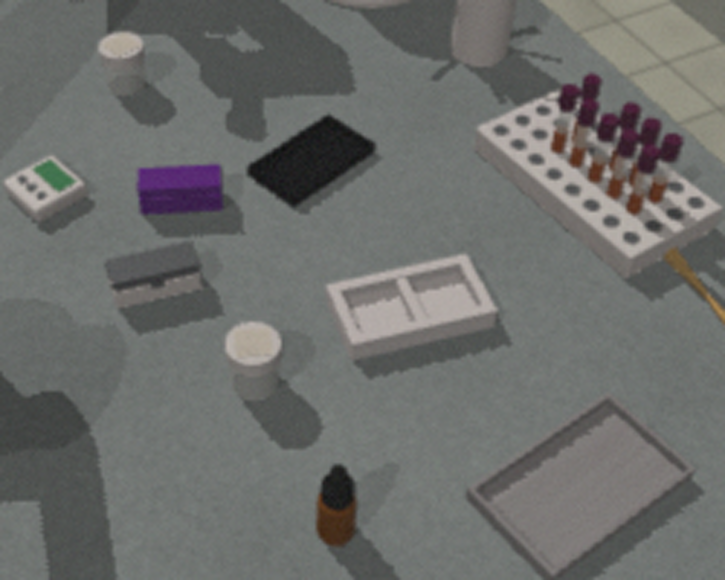

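The crops confirm the choices. Scene crop A has the amber bottles at (237,221) and (132,286), with the blue one between them and left out. Crop B has the grey-lidded slide box, with the purple one to its right left out. Next I'll measure positions in both views.

```bash
cat > h.py <<'E'
import numpy as np,cv2
from rig import bot,capture,get_calibration
def ray(c,p):
    f=200/np.tan(np.radians(c['vfov']/2)); M=c['camera_from_world'];R=M[:3,:3];t=M[:3,3]
    o=-R.T@t; d=R.T@np.array([(p[0]-c['cx'])/f,(p[1]-c['cy'])/f,1.]); return o,d/np.linalg.norm(d)
def plane(c,p,z):
    o,d=ray(c,p); return o+d*(z-o[2])/d[2]
def tri(rs):
    A=sum(np.eye(3)-np.outer(d,d) for o,d in rs); b=sum((np.eye(3)-np.outer(d,d))@o for o,d in rs)
    return np.linalg.solve(A,b)
def proj(c,X):
    f=200/np.tan(np.radians(c['vfov']/2)); q=c['camera_from_world'][:3]@np.append(X,1); return np.array([c['cx'],c['cy']])+f*q[:2]/q[2]
E
python3 - <<'E'
from h import *
S=get_calibration('scene');D=get_calibration('side')
a=cv2.imread('pics/scene0.png');b=cv2.imread('pics/side0.png')
A=lambda u,v:((u+.5)/2.7-.5+100,(v+.5)/2.7-.5+130)
B=lambda u,v:((u+.5)/3.5-.5+280,(v+.5)/3.5-.5+130)
C=lambda u,v:((u+.5)/2.9-.5+220,(v+.5)/2.9-.5+100)
np.set_printoptions(precision=4,suppress=True)
def both(n,ps,pd,z):
    x=plane(S,ps,z);y=plane(D,pd,z); print(n,x[:2],y[:2],tri([ray(S,ps),ray(D,pd)]))
both('pot1lid',B(67,231),C(253,343),.052)
both('pot2lid',B(624,77),C(122,46),.052)
both('bot1bulbtop',A(359,217),C(338,469),.080)
for n,cs,cd,z in [('blacktray',[(437,258),(569,356),(505,424),(374,314)],[(329,117),(376,150),(296,206),(249,170)],.012),
  ('stand',[(98,358),(201,336),(262,505),(154,537)],[(328,287),(468,256),(497,309),(352,347)],.022)]:
    X=[plane(S,B(*p),z) for p in cs];Y=[plane(D,C(*p),z) for p in cd]
    for Q in (X,Y):
        Q=np.array(Q);print(n,Q.mean(0)[:2],Q[:,:2].tolist(),[round(np.linalg.norm(Q[i]-Q[i-1]),4) for i in range(4)])
for n,f,z in [('pottray',None,.014)]:
    X=np.array([plane(S,A(*p),z) for p in [(390,374),(493,520),(389,590),(294,431)]]);Y=np.array([plane(D,C(*p),z) for p in [(608,400),(692,468),(553,578),(470,493)]])
    for Q in (X,Y):print(n,Q.mean(0)[:2],Q[:,:2].tolist(),[round(np.linalg.norm(Q[i]-Q[i-1]),4) for i in range(4)])
X=np.array([plane(S,B(*p),.034) for p in [(186,112),(223,104),(258,183),(217,193)]]);Y=np.array([plane(D,C(*p),.034) for p in [(106,263),(197,244),(201,264),(112,283)]])
for Q in (X,Y):print('sbox',Q.mean(0)[:2],Q[:,:2].tolist(),[round(np.linalg.norm(Q[i]-Q[i-1]),4) for i in range(4)])
# petri, blobs
def blob(im,lo,hi):
    h=cv2.cvtColor(im,cv2.COLOR_BGR2HSV);m=cv2.inRange(h,lo,hi);n,_,st,ce=cv2.connectedComponentsWithStats(m)
    return [(int(st[i,4]),ce[i].round(1).tolist(),st[i,:4].tolist()) for i in range(1,n) if st[i,4]>40]
for im,c in ((a,S),(b,D)):
    for nm,lo,hi,z in(('amber',(5,120,30),(18,255,200),.022),('red',(170,120,30),(180,255,255),.013),('red2',(0,120,30),(4,255,255),.013),('blue',(108,120,40),(125,255,255),.022),('purple',(130,100,40),(155,255,255),.025),('green',(50,60,40),(85,255,255),.018)):
        for s in blob(im,lo,hi): print(nm,s,plane(c,s[1],z)[:2])
E
```

```text
pot1lid [ 0.4536 -0.0081] [ 0.4531 -0.0102] [ 0.4533 -0.0085  0.0509]
pot2lid [0.5047 0.4185] [0.5055 0.4137] [0.5056 0.417  0.0514]
bot1bulbtop [ 0.4445 -0.1666] [ 0.4473 -0.1648] [ 0.4464 -0.1666  0.0828]
blacktray [0.6276 0.2126] [[0.5621615045479988, 0.22779296714157224], [0.6699428507750933, 0.2636085157772473], [0.6948141280565217, 0.19555492227135254], [0.583433132712128, 0.16333692007750641]] [np.float64(0.0679), np.float64(0.1136), np.float64(0.0725), np.float64(0.1159)]
blacktray [0.6223 0.2053] [[0.6676579712110615, 0.2565006376014841], [0.6854565115649807, 0.189827903304], [0.5769802378296607, 0.1542456379537569], [0.5589271293371175, 0.2207444922016184]] [np.float64(0.1145), np.float64(0.069), np.float64(0.1142), np.float64(0.0689)]
stand [ 0.6106 -0.0015] [[0.538222511396351, -0.024833550450670816], [0.5528398493181957, 0.04496778649570257], [0.6807462252853885, 0.022126736052079432], [0.6707849669462183, -0.04809694846592283]] [np.float64(0.1346), np.float64(0.0713), np.float64(0.1299), np.float64(0.0709)]
stand [ 0.6095 -0.0058] [[0.5504009053439426, 0.040136616234433
[... 2678 characters left out ...]
mber (139, [335.1, 280.1], [330, 271, 12, 17]) [ 0.4418 -0.1734]
amber (183, [425.6, 374.5], [419, 362, 18, 21]) [ 0.4962 -0.4253]
red2 (64, [379.6, 65.1], [366, 61, 27, 14]) [1.0236 0.5566]
red2 (447, [347.0, 339.6], [335, 327, 25, 25]) [ 0.4015 -0.2982]
blue (209, [33.8, 131.0], [23, 125, 23, 13]) [-0.1242  0.6925]
blue (301, [390.3, 364.6], [382, 350, 19, 27]) [ 0.448  -0.3804]
purple (434, [281.7, 164.8], [268, 157, 29, 17]) [0.4826 0.2134]
green (216, [311.6, 9.9], [303, 0, 18, 36]) [1.0029 1.0847]
green (487, [350.0, 40.1], [325, 23, 50, 34]) [1.0163 0.7647]
green (67, [238.0, 160.0], [232, 156, 13, 10]) [0.3829 0.2947]
green (1210, [617.4, 269.9], [579, 238, 61, 60]) [ 1.0183 -0.4352]
```

```bash
cat >> h.py <<'E'
from scipy.spatial.transform import Rotation as Rn
def go(x,y,z,yaw):
    s=bot.read_state();R=s['tcp_rot'];a=np.radians(yaw)
    ty=np.array([np.cos(a),np.sin(a),0]);tz=np.array([0,0,-1.]);T=np.column_stack([np.cross(ty,tz),ty,tz])
    l=R.T@(np.array([x,y,z])-s['position'])*1000; r=Rn.from_matrix(R.T@T).as_rotvec(degrees=True)
    print('t',round(s['time_s'],2),'lin',l.round(1),'n25',round(np.linalg.norm(l)/25,1),'rot',r.round(1),'pos',s['position'].round(4),'yaw',round(np.degrees(np.arctan2(R[1,1],R[0,1])),1),'j6',s['joint_positions'][5].round(1),'op',round(s['opening'],3),'F',s['force'].round(1))
def snap(n,name,crop=None,k=1):
    im=cv2.cvtColor(capture(n),cv2.COLOR_RGB2BGR);cv2.imwrite(f'pics/{name}_raw.png',im)
    return im
E
python3 -c "
from h import *
go(.505,.416,.22,40)"
```

```text
t 0.15 lin [-396.  -103.6    1.9] n25 16.4 rot [-0.1  0.  36.7] pos [0.1433 0.6078 0.2218] yaw 76.7 j6 -10.2 op 0.998 F [ 0.5 -0.1 -0.4]
```

Emit:
{"method": "play_rows", "body": {"fingers": [0,0,0,0,0,0,0,0,0,0,0,0,0,0], "linear": [[-35,-10,0],[-75,-20,0],[-115,-30,0],[-155,-40,0],[-195,-51,0],[-235,-62,0],[-275,-72,0],[-315,-82,0],[-350,-92,0],[-375,-98,1],[-390,-102,2],[-396,-104,2],[-396,-104,2],[-396,-104,2]], "rot": [[0,0,4],[0,0,8],[0,0,12],[0,0,16],[0,0,20],[0,0,24],[0,0,28],[0,0,32],[0,0,35],[0,0,36.5],[0,0,36.7],[0,0,36.7],[0,0,36.7],[0,0,36.7]]}}

```text
time_s: 1.55
position: [0.5037, 0.4167, 0.2204]
tcp_rot: [[-0.644, 0.765, -0.001], [0.765, 0.644, -0.0], [0.001, -0.001, -1.0]]
force: [0.7, 0.4, -0.2]
opening: 0.999
```

Run:
```python
from h import *
c=get_calibration('wrist');im=snap('wrist','w1')
for p in [(.505,.416,.052)]: print(proj(c,p))
go(.505,.416,.021,40)
```

```text
[320.9482133  181.48061837]
t 1.6 lin [ -1.7   0.7 199.5] n25 8.0 rot [-0.  -0.   0.1] pos [0.5036 0.4169 0.2205] yaw 40.1 j6 -10.3 op 1.003 F [-0.4  0.9 -0.6]
```

View pics/w1_raw.png

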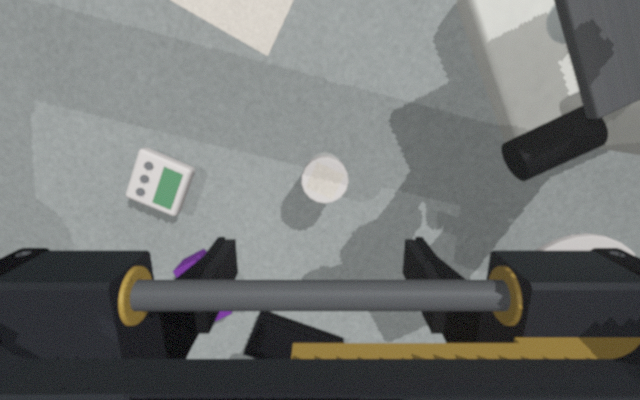

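The wrist view shows the pot's lid at about (325,180), 4 px from where I predicted it. The timer is at (160,182), well clear of the fingers.

Run:
```python
from h import *
c=get_calibration('wrist')
im=cv2.imread('pics/w1_raw.png');g=cv2.cvtColor(im,cv2.COLOR_BGR2GRAY)
m=(g>185).astype(np.uint8)
n,_,st,ce=cv2.connectedComponentsWithStats(m)
for i in range(1,n):
    if st[i,4]>200: print(st[i],ce[i],plane(c,ce[i],.052))
print(plane(c,(324.8,179.5),.052))
```

```text
[ 171    0  122   55 3497] [243.24163569  18.26022305] [0.35812813 0.48460117 0.052     ]
[ 473    0   81   41 1993] [508.28800803  13.99498244] [0.53367054 0.63645039 0.052     ]
[558  55  20  40 392] [568.05612245  74.73469388] [0.61364526 0.63844662 0.052     ]
[ 126  149   65   66 1746] [154.89461627 177.91523482] [0.3758806  0.31237768 0.052     ]
[ 302  157   46   46 1643] [324.7108947  179.53743153] [0.50655402 0.42008481 0.052     ]
[547 235  86  19 710] [588.01830986 242.93098592] [0.76313134 0.54650229 0.052     ]
[0.50659737 0.4201712  0.052     ]
```

Emit:
{"method": "play_rows", "body": {"fingers": [0,0,0,0,0,0,0,0,0,255,255,255,255,255,255,255,255,255], "linear": [[0,3.6,30],[0,3.6,65],[0,3.6,100],[0,3.6,135],[0,3.6,165],[0,3.6,185],[0,3.6,197],[0,3.6,199],[0,3.6,199],[0,3.6,199],[0,3.6,199],[0,3.6,199],[0,3.6,199],[0,3.6,199],[0,3.6,199],[0,3.6,190],[0,3.6,170],[0,3.6,140]], "rot": [[0,0,0],[0,0,0],[0,0,0],[0,0,0],[0,0,0],[0,0,0],[0,0,0],[0,0,0],[0,0,0],[0,0,0],[0,0,0],[0,0,0],[0,0,0],[0,0,0],[0,0,0],[0,0,0],[0,0,0],[0,0,0]]}}

```text
time_s: 3.4
position: [0.5065, 0.4175, 0.0797]
tcp_rot: [[-0.643, 0.766, -0.004], [0.766, 0.643, -0.002], [0.001, -0.004, -1.0]]
force: [-0.5, 0.4, 0.5]
opening: 0.527
```

Run:
```python
from h import *
im=snap('side','s2')
a=np.radians(10.7)
for s in (1,-1): print(.637+s*.036*np.cos(a),-.222+s*.036*np.sin(a))
go(.637,-.222,.18,-79.3)
c=get_calibration('wrist')
go(.52,.41,.18,39)
im=snap('wrist','w2')
```

```text
0.6723740606755702 -0.21531600184611924
0.6016259393244299 -0.22868399815388077
t 3.45 lin [-573.2 -314.9  -95.2] n25 26.4 rot [  0.3  -0.4 119.3] pos [0.51   0.4198 0.0862] yaw 40.0 j6 -10.2 op 0.53 F [0.9 0.3 2.8]
t 3.45 lin [-14.    2.  -93.7] n25 3.8 rot [0.4 0.1 1. ] pos [0.51   0.4198 0.0862] yaw 40.0 j6 -10.2 op 0.53 F [0.9 0.3 2.8]
```

View pics/s2_raw.png

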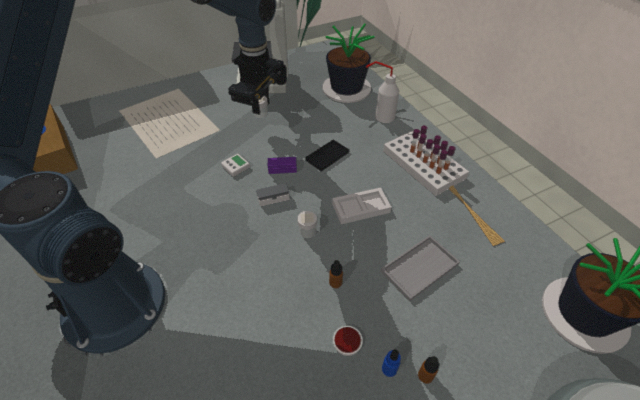

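View pics/w2_raw.png

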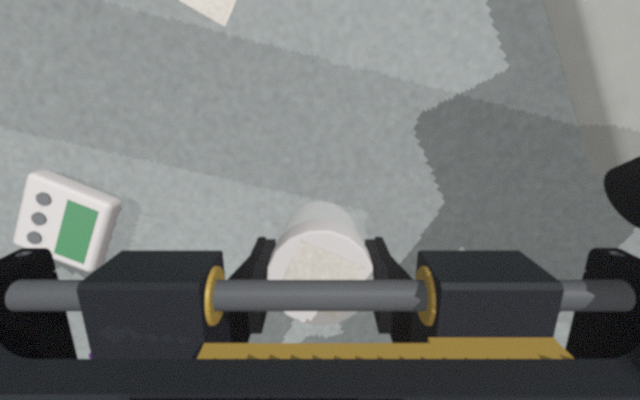

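The pot is held, with the opening at 0.53 (46 mm). Now I'll carry it to the steel tray.

Emit:
{"method": "play_rows", "body": {"fingers": [255,255,255,255,255,255,255,255,255,255,255,255,255,255,255,255,255,255,255,255], "linear": [[0,0,-20],[-10,-5,-45],[-30,-14,-65],[-55,-26,-70],[-85,-40,-70],[-120,-57,-70],[-155,-74,-70],[-190,-90,-70],[-225,-107,-70],[-260,-123,-70],[-295,-140,-70],[-330,-157,-70],[-365,-173,-70],[-400,-190,-70],[-435,-206,-70],[-470,-223,-70],[-505,-240,-70],[-540,-256,-70],[-570,-270,-70],[-592,-281,-70]], "rot": [[0,0,0],[0,0,3],[0,0,9],[0,0,15],[0,0,21],[0,0,27],[0,0,33],[0,0,39],[0,0,45],[0,0,51],[0,0,57],[0,0,63],[0,0,69],[0,0,75],[0,0,81],[0,0,87],[0,0,93],[0,0,99],[0,0,106],[0,0,113]]}}

```text
time_s: 5.5
position: [0.6733, -0.2182, 0.15]
tcp_rot: [[0.958, 0.286, -0.0], [0.286, -0.958, -0.0], [-0.0, 0.0, -1.0]]
force: [-0.3, 1.4, -0.3]
opening: 0.524
```

Emit:
{"method": "play_rows", "body": {"fingers": [255,255,255,255], "linear": [[0,0,0],[0,0,0],[0,0,0],[0,0,0]], "rot": [[0,0,6],[0,0,6],[0,0,6],[0,0,6]]}}

```text
time_s: 5.9
position: [0.673, -0.2147, 0.1503]
tcp_rot: [[0.981, 0.193, -0.001], [0.193, -0.981, 0.0], [-0.001, -0.001, -1.0]]
force: [-0.7, -0.0, 0.3]
opening: 0.523
```

Run:
```python
from h import *
go(.6724,-.2153,.026,-79.3)
im=snap('wrist','w3')
im=snap('scene','c3')
```

```text
t 5.9 lin [ -0.6   0.5 124.3] n25 5.0 rot [-0.   0.   0.5] pos [ 0.673  -0.2147  0.1503] yaw -78.8 j6 52.1 op 0.523 F [-0.7 -0.   0.3]
```

View pics/w3_raw.png

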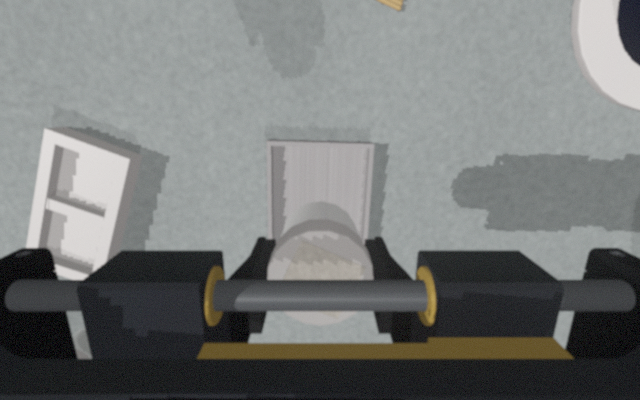

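View pics/c3_raw.png

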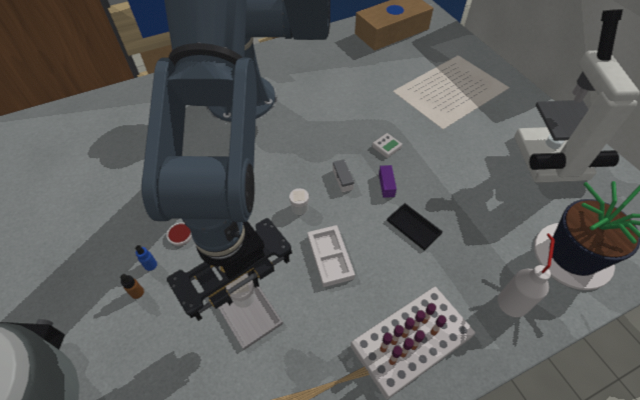

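The wrist view shows the tray's far top corners at (267,140) and (375,143), with the held pot centred over the tray. The stand's far corners are at (46,128) and (140,155).

Run:
```python
from h import *
np.set_printoptions(precision=4,suppress=True)
c=get_calibration('wrist');S=get_calibration('scene')
p,q=plane(c,(267,140.5),.014),plane(c,(375.5,143),.014)
d=q-p;w=np.linalg.norm(d);u=d/w;n=np.array([u[1],-u[0],0]); 
if n[0]>0:n=-n
print('tray',p,q,w,np.degrees(np.arctan2(u[1],u[0])),'centre',(p+q)/2+n*.079)
p,q=plane(c,(46,128),.022),plane(c,(140,155),.022)
d=q-p;w=np.linalg.norm(d);u=d/w;n=np.array([u[1],-u[0],0]);
if n[0]>0:n=-n
print('stand',p,q,w,np.degrees(np.arctan2(u[1],u[0])),'centre',(p+q)/2+n*.067)
```

```text
tray [ 0.7089 -0.1625  0.014 ] [ 0.725 -0.256  0.014] 0.09483559721244726 -80.24729322051945 centre [ 0.6391 -0.2226  0.014 ]
stand [0.6847 0.0205 0.022 ] [ 0.6768 -0.0582  0.022 ] 0.07902532487763059 -95.6854868623281 centre [ 0.6141 -0.0122  0.022 ]
```

Emit:
{"method": "play_rows", "body": {"fingers": [255,255,255,255,255,255,255,255,0,0,0,0,0,0,0,0,0], "linear": [[1,2,20],[1,2,45],[1,2,70],[1,2,95],[1,2,112],[1,2,120],[1,2,124],[1,2,124],[1,2,124],[1,2,124],[1,2,124],[1,2,124],[1,2,120],[1,2,95],[1,2,60],[1,2,20],[1,2,-20]], "rot": [[0,0,0.5],[0,0,0.5],[0,0,0.5],[0,0,0.5],[0,0,0.5],[0,0,0.5],[0,0,0.5],[0,0,0.5],[0,0,0.5],[0,0,0.5],[0,0,0.5],[0,0,0.5],[0,0,0.5],[0,0,0.5],[0,0,0.5],[0,0,0.5],[0,0,0.5]]}}

```text
time_s: 7.7
position: [0.6744, -0.2173, 0.172]
tcp_rot: [[0.983, 0.183, -0.0], [0.183, -0.983, 0.0], [-0.0, -0.0, -1.0]]
force: [0.2, -0.6, 0.1]
opening: 0.996
```

Run:
```python
from h import *
im=snap('wrist','w4')
go(.4533,-.009,.17,-79.3)
```

```text
t 7.75 lin [-183.2 -248.     6.6] n25 12.3 rot [ 0.5 -0.6 -0.2] pos [ 0.6787 -0.2192  0.1807] yaw -79.5 j6 52.6 op 1.0 F [ 1.8 -0.5  4.4]
```

View pics/w4_raw.png

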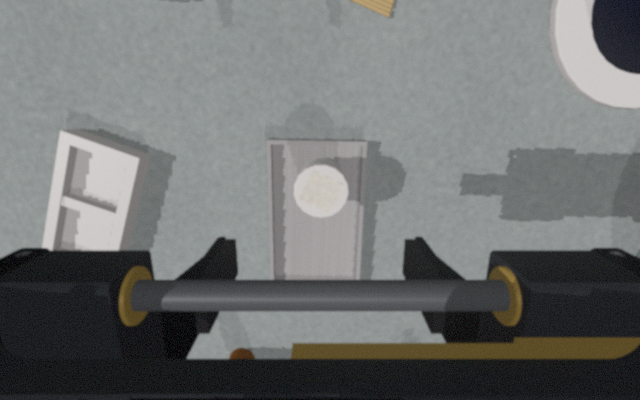

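The pot stands in the tray with its lid at (321,190). Next is pot 1.

Emit:
{"method": "play_rows", "body": {"fingers": [0,0,0,0,0,0,0,0,0,0,0,0,0,0,0], "linear": [[-8,-10,-10],[-25,-33,-30],[-45,-60,-50],[-65,-87,-50],[-85,-115,-50],[-105,-142,-50],[-125,-169,-50],[-145,-196,-50],[-160,-218,-50],[-171,-233,-50],[-177,-242,-50],[-180,-244,-50],[-180,-244,-50],[-180,-244,-50],[-180,-244,-50]], "rot": [[0,0,0],[0,0,0],[0,0,0],[0,0,0],[0,0,0],[0,0,0],[0,0,0],[0,0,0],[0,0,0],[0,0,0],[0,0,0],[0,0,0],[0,0,0],[0,0,0],[0,0,0]]}}

```text
time_s: 9.25
position: [0.454, -0.0111, 0.2205]
tcp_rot: [[0.983, 0.182, 0.001], [0.182, -0.983, -0.0], [0.001, 0.0, -1.0]]
force: [0.4, 0.1, 0.7]
opening: 0.998
```

Run:
```python
from h import *
c=get_calibration('wrist');im=snap('wrist','w5')
g=cv2.cvtColor(im,cv2.COLOR_BGR2GRAY)
m=(g>185).astype(np.uint8)
n,_,st,ce=cv2.connectedComponentsWithStats(m)
for i in range(1,n):
    if st[i,4]>200: print(st[i],ce[i],plane(c,ce[i],.052))
go(.4533,-.009,.0215,-79.3)
```

```text
[ 282    0  104   98 5568] [334.79400144  42.03484195] [ 0.58337156 -0.00265891  0.052     ]
[ 293  159   46   45 1607] [315.56938395 180.706285  ] [ 0.45533713 -0.00824397  0.052     ]
[   6  171   62   51 1151] [ 37.72545613 198.77063423] [0.38596442 0.2656895  0.052     ]
t 9.3 lin [ -0.2  -2.1 199. ] n25 8.0 rot [ 0.  -0.  -0.2] pos [ 0.4538 -0.011   0.2205] yaw -79.5 j6 64.0 op 1.0 F [-0.2  0.   0.1]
```

View pics/w5_raw.png

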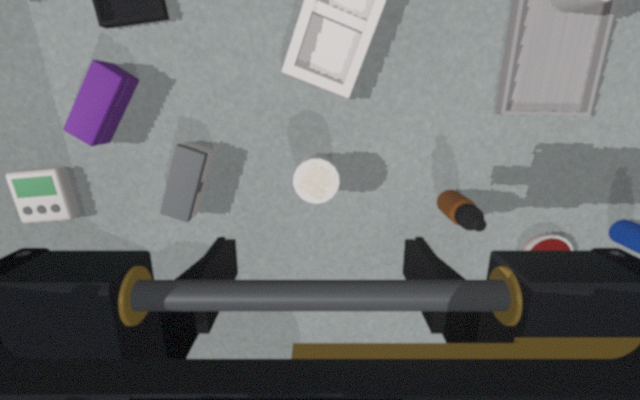

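The pot's lid is at (316,181). The same view also gives the stand's near corners at (283,73) and (348,97), the slide box lid, and bottle 1.

Run:
```python
from h import *
np.set_printoptions(precision=4,suppress=True)
im=cv2.imread('pics/w5_raw.png')
c=get_calibration('wrist')
cv2.imwrite('pics/w5z.png',np.hstack([cv2.resize(im[0:110,270:400],None,fx=3.4,fy=3.4,interpolation=cv2.INTER_CUBIC),cv2.resize(im[130:240,150:220],None,fx=3.4,fy=3.4,interpolation=cv2.INTER_CUBIC)]))
p,q=plane(c,(283,73),.022),plane(c,(348.5,97),.022)
d=q-p;w=np.linalg.norm(d);u=d/w;n=np.array([-u[1],u[0],0]);
print('stand',p,q,w,np.degrees(np.arctan2(u[1],u[0])),'centre',(p+q)/2+n*.067)
Q=np.array([plane(c,x,.034) for x in [(184,143),(209,150),(188,221),(162,213)]]);print('sbox',Q[:,:2],Q.mean(0),[np.linalg.norm(Q[i]-Q[i-1]) for i in range(4)],np.degrees(np.arctan2(*(Q[1]-Q[2])[1::-1])),np.degrees(np.arctan2(*(Q[0]-Q[3])[1::-1])))
```

```text
stand [0.5508 0.0424 0.022 ] [ 0.5402 -0.0265  0.022 ] 0.06976435515611634 -98.75710801541915 centre [ 0.6117 -0.0023  0.022 ]
sbox [[0.4656 0.1303]
 [0.4631 0.1046]
 [0.3816 0.1202]
 [0.3858 0.1485]] [0.424  0.1259 0.034 ] [np.float64(0.08190198195771446), np.float64(0.02585487494688651), np.float64(0.08294065733479954), np.float64(0.028663624354705926)] -10.82641255213842 -12.847273562413717
```

View pics/w5z.png

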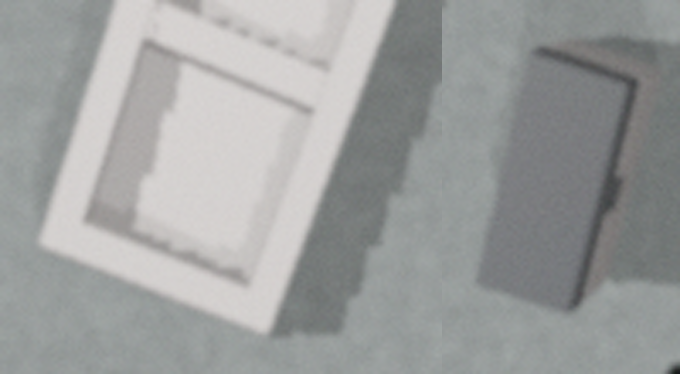

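Emit:
{"method": "play_rows", "body": {"fingers": [0,0,0,0,0,0,0,0,0,255,255,255,255,255,255,255,255,255,255], "linear": [[1,-2.5,30],[1,-2.5,65],[1,-2.5,100],[1,-2.5,135],[1,-2.5,165],[1,-2.5,185],[1,-2.5,197],[1,-2.5,199],[1,-2.5,199],[1,-2.5,199],[1,-2.5,199],[1,-2.5,199],[1,-2.5,199],[1,-2.5,199],[1,-2.5,199],[1,-2.5,190],[1,-2.5,165],[1,-2.5,130],[1,-2.5,100]], "rot": [[0,0,0],[0,0,0],[0,0,0],[0,0,0],[0,0,0],[0,0,0],[0,0,0],[0,0,0],[0,0,0],[0,0,0],[0,0,0],[0,0,0],[0,0,0],[0,0,0],[0,0,0],[0,0,0],[0,0,0],[0,0,0],[0,0,0]]}}

```text
time_s: 11.2
position: [0.4533, -0.0077, 0.1221]
tcp_rot: [[0.983, 0.183, -0.0], [0.183, -0.983, 0.0], [-0.0, -0.0, -1.0]]
force: [1.6, -0.2, -0.8]
opening: 0.531
```

Run:
```python
from h import *
print(.639-.036*.985,-.2226-.0061)
go(.6035,-.2287,.12,-80)
```

```text
0.60354 -0.2287
t 11.2 lin [107.3 244.7   2. ] n25 10.7 rot [-0.   0.   0.5] pos [ 0.4533 -0.0077  0.1221] yaw -79.5 j6 64.3 op 0.531 F [ 1.6 -0.2 -0.8]
```

Emit:
{"method": "play_rows", "body": {"fingers": [255,255,255,255,255,255,255,255,255,255,255,255,255,255], "linear": [[4,9,-5],[12,28,-10],[23,53,-10],[34,78,-10],[46,105,-10],[58,133,-10],[70,160,-10],[82,187,-10],[93,212,-10],[101,232,-10],[105,242,-10],[106,244,-8],[106,244,0],[106,244,0]], "rot": [[0,0,0.5],[0,0,0.5],[0,0,0.5],[0,0,0.5],[0,0,0.5],[0,0,0.5],[0,0,0.5],[0,0,0.5],[0,0,0.5],[0,0,0.5],[0,0,0.5],[0,0,0.5],[0,0,0.5],[0,0,0.5]]}}

```text
time_s: 12.6
position: [0.6005, -0.2265, 0.1188]
tcp_rot: [[0.985, 0.175, -0.004], [0.175, -0.985, 0.003], [-0.004, -0.003, -1.0]]
force: [-0.2, 0.6, -1.1]
opening: 0.527
```

Run:
```python
from h import *
go(.6035,-.2287,.026,-80)
im=snap('wrist','w6')
```

```text
t 12.6 lin [ 2.9  3.  92.8] n25 3.7 rot [-0.2  0.2  0.1] pos [ 0.6005 -0.2265  0.1188] yaw -79.9 j6 49.3 op 0.527 F [-0.2  0.6 -1.1]
```

View pics/w6_raw.png

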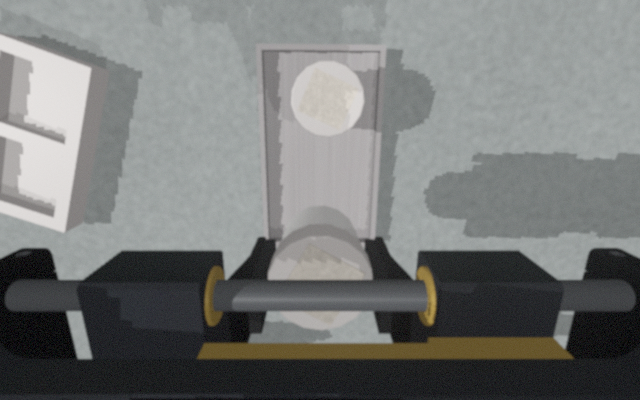

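Lid 1 is at (327,98), and the held pot is centred over the near half of the tray. Lowering it now.

Emit:
{"method": "play_rows", "body": {"fingers": [255,255,255,255,255,255,255,255,0,0,0,0,0,0,0,0,0,0], "linear": [[1,1,10],[1,1,30],[1,1,55],[1,1,75],[1,1,87],[1,1,92],[1,1,94],[1,1,94],[1,1,94],[1,1,94],[1,1,94],[1,1,94],[1,1,94],[1,1,90],[1,1,65],[1,1,30],[1,1,-10],[1,1,-40]], "rot": [[0,0,0],[0,0,0],[0,0,0],[0,0,0],[0,0,0],[0,0,0],[0,0,0],[0,0,0],[0,0,0],[0,0,0],[0,0,0],[0,0,0],[0,0,0],[0,0,0],[0,0,0],[0,0,0],[0,0,0],[0,0,0]]}}

```text
time_s: 14.45
position: [0.6042, -0.2295, 0.1632]
tcp_rot: [[0.985, 0.174, 0.002], [0.174, -0.985, -0.001], [0.002, 0.002, -1.0]]
force: [-0.6, -0.5, -0.0]
opening: 1.002
```

Run:
```python
from h import *
im=snap('wrist','w7')
go(.447,-.168,.22,-100)
```

```text
t 14.5 lin [-146.1  -89.4  -53.5] n25 7.2 rot [ 0.3 -0.6 20. ] pos [ 0.607  -0.2309  0.1685] yaw -80.0 j6 49.3 op 1.0 F [ 1.4 -0.2  2. ]
```

View pics/w7_raw.png

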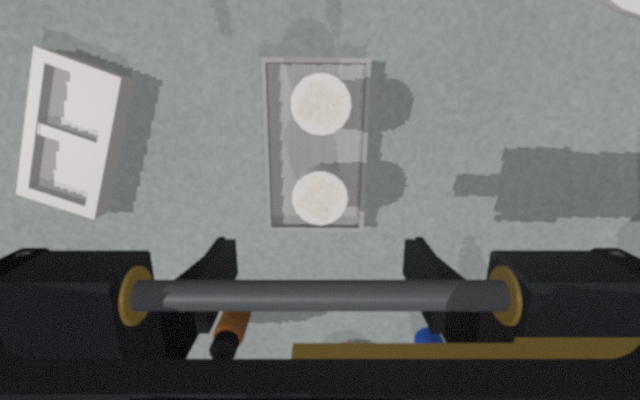

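Both pots stand in the tray, with lids at (321,104) and (319,197). Next is bottle 1.

Emit:
{"method": "play_rows", "body": {"fingers": [0,0,0,0,0,0,0,0,0,0,0,0], "linear": [[-5,-3,-20],[-18,-11,-45],[-38,-23,-58],[-60,-36,-58],[-82,-50,-58],[-104,-63,-58],[-124,-76,-58],[-138,-84,-58],[-144,-88,-58],[-144,-88,-58],[-144,-88,-58],[-144,-88,-58]], "rot": [[0,0,1],[0,0,3],[0,0,6],[0,0,9],[0,0,12],[0,0,15],[0,0,18],[0,0,19.5],[0,0,19.5],[0,0,19.5],[0,0,19.5],[0,0,19.5]]}}

```text
time_s: 15.7
position: [0.4476, -0.1682, 0.2187]
tcp_rot: [[0.986, -0.164, 0.001], [-0.164, -0.986, -0.001], [0.001, 0.001, -1.0]]
force: [-0.4, 0.0, 0.4]
opening: 0.999
```

Run:
```python
from h import *
np.set_printoptions(precision=4,suppress=True)
c=get_calibration('wrist');im=snap('wrist','w8')
h=cv2.cvtColor(im,cv2.COLOR_BGR2HSV)
m=cv2.inRange(h,(5,120,30),(18,255,220));n,_,st,ce=cv2.connectedComponentsWithStats(m)
for i in range(1,n):
    if st[i,4]>100 and ce[i][1]<240: print(st[i],ce[i],plane(c,ce[i],.022),plane(c,ce[i],.03))
cv2.imwrite('pics/w8z.png',cv2.resize(im[120:260,230:410],None,fx=4,fy=4,interpolation=cv2.INTER_CUBIC))
print(proj(c,(.447,-.168,.084)),proj(c,(.447,-.168,0)))
go(.447,-.168,.021,-99.5)
```

```text
[534  64  48  32 956] [554.7103  80.8222] [ 0.5054 -0.4174  0.022 ] [ 0.5058 -0.4122  0.03  ]
[305 164  25  18 115] [315.3565 170.2783] [ 0.4556 -0.1661  0.022 ] [ 0.4571 -0.1665  0.03  ]
[318.1867 192.4643] [318.4909 173.5191]
t 15.75 lin [ -0.6  -0.1 197.6] n25 7.9 rot [ 0.  -0.1  0. ] pos [ 0.4474 -0.1681  0.2186] yaw -99.5 j6 65.4 op 0.999 F [ 0.7 -0.5  0.2]
```

View pics/w8z.png

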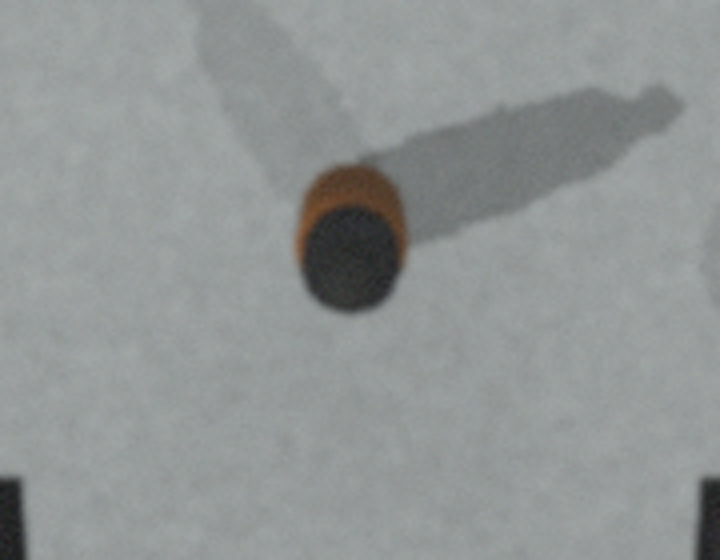

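Bottle 1's cap is centred at about (318,184), so it's roughly 2 mm further along tool +x than I had it. Grasping now.

Emit:
{"method": "play_rows", "body": {"fingers": [0,0,0,0,0,0,0,0,0,0,255,255,255,255,255,255,255], "linear": [[2,0,25],[2,0,55],[2,0,85],[2,0,115],[2,0,140],[2,0,165],[2,0,182],[2,0,193],[2,0,197],[2,0,197],[2,0,197],[2,0,197],[2,0,197],[2,0,197],[2,0,197],[2,0,197],[2,0,197]], "rot": [[0,0,0],[0,0,0],[0,0,0],[0,0,0],[0,0,0],[0,0,0],[0,0,0],[0,0,0],[0,0,0],[0,0,0],[0,0,0],[0,0,0],[0,0,0],[0,0,0],[0,0,0],[0,0,0],[0,0,0]]}}

```text
time_s: 17.45
position: [0.4485, -0.1679, 0.0216]
tcp_rot: [[0.986, -0.165, 0.0], [-0.165, -0.986, -0.0], [0.0, 0.0, -1.0]]
force: [0.4, 0.7, 0.5]
opening: 0.446
```

Run:
```python
from h import *
im=snap('side','s9')
cv2.imwrite('pics/s9z.png',cv2.resize(im[180:330,260:420],None,fx=4,fy=4,interpolation=cv2.INTER_CUBIC))
go(.6415,-.008,.16,-99.5)
```

```text
t 17.5 lin [ 164.1 -189.5 -138.4] n25 11.5 rot [ 0. -0.  0.] pos [ 0.4484 -0.1678  0.0216] yaw -99.5 j6 65.6 op 0.402 F [ 0.5 -0.9  0.4]
```

View pics/s9z.png

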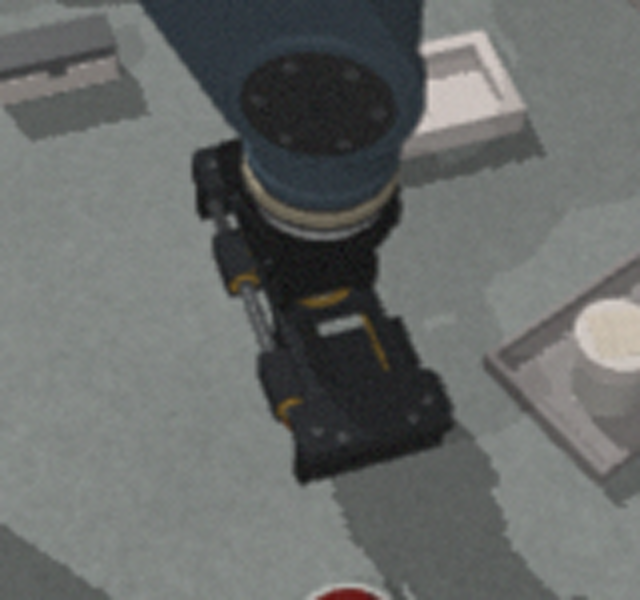

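Emit:
{"method": "play_rows", "body": {"fingers": [255,255,255,255,255,255,255,255,255,255,255,255], "linear": [[0,0,0],[0,0,0],[0,0,0],[0,0,0],[0,0,-5],[0,0,-15],[0,0,-35],[0,0,-60],[0,0,-85],[0,0,-110],[0,0,-130],[0,0,-138]], "rot": [[0,0,0],[0,0,0],[0,0,0],[0,0,0],[0,0,0],[0,0,0],[0,0,0],[0,0,0],[0,0,0],[0,0,0],[0,0,0],[0,0,0]]}}

```text
time_s: 18.7
position: [0.4494, -0.1684, 0.1621]
tcp_rot: [[0.986, -0.165, 0.004], [-0.165, -0.986, -0.003], [0.004, 0.002, -1.0]]
force: [0.8, -0.2, -0.4]
opening: 0.336
```

Run:
```python
from h import *
im=snap('wrist','w10')
go(.6415,-.008,.16,-99.5)
```

```text
t 18.75 lin [ 162.9 -189.9    2.6] n25 10.0 rot [ 0.1 -0.3  0. ] pos [ 0.4495 -0.1685  0.1622] yaw -99.5 j6 65.6 op 0.339 F [-0.   0.   0.1]
```

View pics/w10_raw.png

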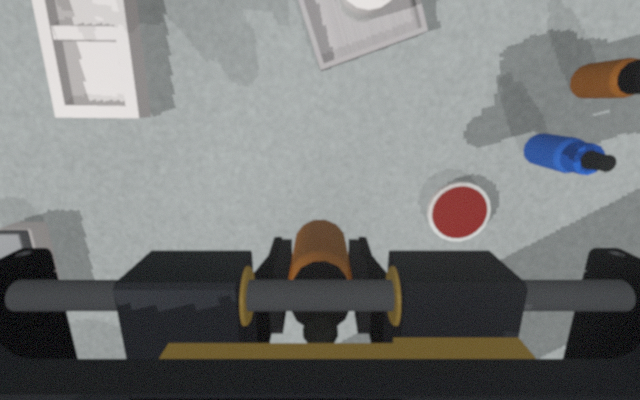

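Bottle 1 is held upright at (320,260), with the opening at 0.34. Carrying it to the far bay.

Emit:
{"method": "play_rows", "body": {"fingers": [255,255,255,255,255,255,255,255,255,255,255,255,255,255,255,255], "linear": [[4,-5,0],[14,-16,0],[28,-32,0],[44,-51,0],[61,-71,0],[78,-91,0],[95,-111,0],[112,-130,0],[128,-149,0],[142,-165,0],[153,-178,0],[160,-186,0],[163,-189.5,0],[163,-189.5,0],[163,-189.5,0],[163,-189.5,0]], "rot": [[0,0,0],[0,0,0],[0,0,0],[0,0,0],[0,0,0],[0,0,0],[0,0,0],[0,0,0],[0,0,0],[0,0,0],[0,0,0],[0,0,0],[0,0,0],[0,0,0],[0,0,0],[0,0,0]]}}

```text
time_s: 20.35
position: [0.6398, -0.0083, 0.1595]
tcp_rot: [[0.986, -0.166, -0.001], [-0.166, -0.986, -0.0], [-0.001, 0.0, -1.0]]
force: [-0.3, 0.3, 0.2]
opening: 0.333
```

Run:
```python
from h import *
im=snap('wrist','w11')
im=snap('side','s11')
cv2.imwrite('pics/s11z.png',cv2.resize(im[130:280,260:460],None,fx=4,fy=4,interpolation=cv2.INTER_CUBIC))
go(.6415,-.008,.032,-99.5)
```

```text
t 20.45 lin [  1.4  -0.6 127.7] n25 5.1 rot [ 0.  0. -0.] pos [ 0.64   -0.0083  0.1597] yaw -99.5 j6 88.8 op 0.337 F [-0.7 -0.9  0. ]
```

View pics/w11_raw.png

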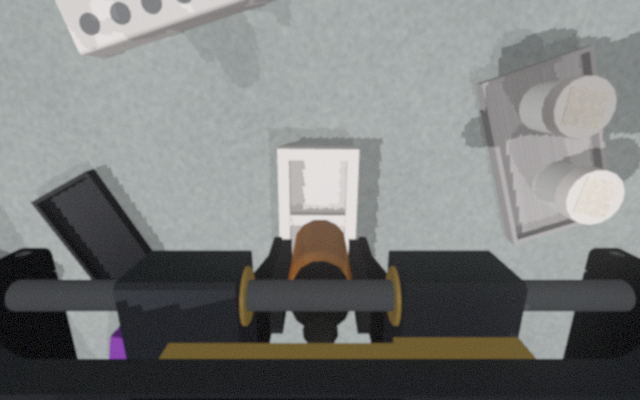

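View pics/s11z.png

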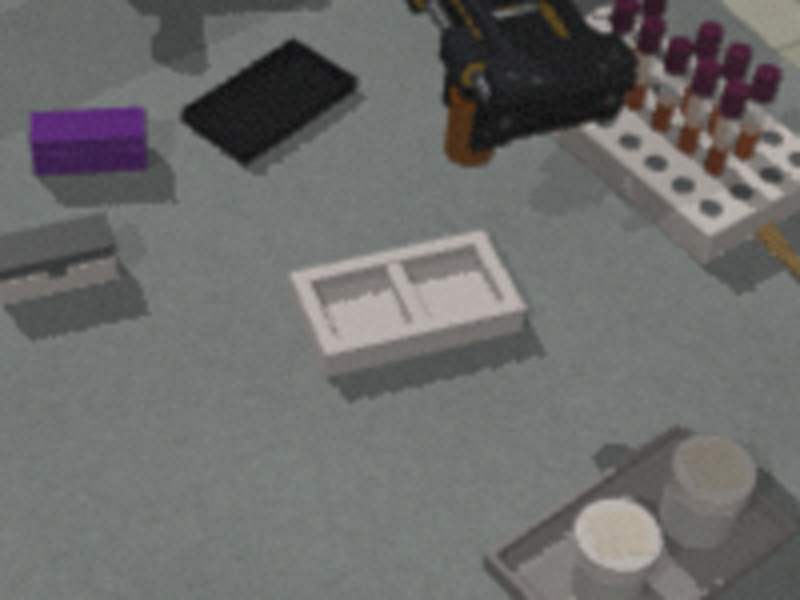

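The wrist view shows the stand's far top corners at (278,149) and (359,150), and it looks aligned with the tool. I'll measure that.

Run:
```python
from h import *
np.set_printoptions(precision=4,suppress=True)
c=get_calibration('wrist')
p,q=plane(c,(277.5,149),.022),plane(c,(359.5,149.5),.022)
d=q-p;w=np.linalg.norm(d);u=d/w;n=np.array([u[1],-u[0],0])
if n[0]>0:n=-n
m=(p+q)/2
print('stand',w,np.degrees(np.arctan2(u[1],u[0])),'centre',m+n*.067,'far bay',m+n*.036,'near',m+n*.098)
im=cv2.imread('pics/w11_raw.png');cv2.imwrite('pics/w11z.png',cv2.resize(im[130:250,260:380],None,fx=5,fy=5,interpolation=cv2.INTER_CUBIC))
```

```text
stand 0.07236867464214117 -99.95417790296372 centre [ 0.6114 -0.0033  0.022 ] far bay [ 0.6419 -0.0086  0.022 ] near [0.5808 0.0021 0.022 ]
```

View pics/w11z.png

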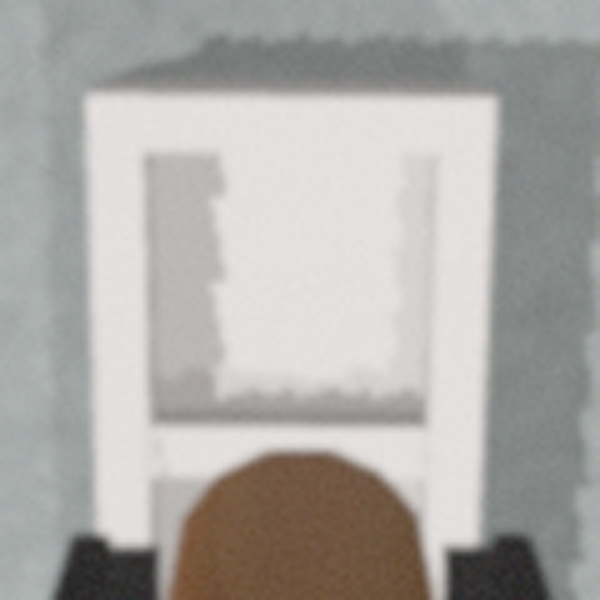

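The measurements agree to within a millimetre. Lowering into the far bay.

Emit:
{"method": "play_rows", "body": {"fingers": [255,255,255,255,255,255,255,255,255,255,120,60,0,0,0,0,0,0,0,0], "linear": [[1,0,10],[2,0,30],[2,0,50],[2,0,70],[2,0,90],[2,0,107],[2,0,118],[2,0,124],[2,0,127.5],[2,0,127.5],[2,0,127.5],[2,0,127.5],[2,0,127.5],[2,0,127.5],[2,0,127.5],[2,0,115],[2,0,90],[2,0,55],[2,0,20],[2,0,-20]], "rot": [[0,0,0],[0,0,0],[0,0,0],[0,0,0],[0,0,0],[0,0,0],[0,0,0],[0,0,0],[0,0,0],[0,0,0],[0,0,0],[0,0,0],[0,0,0],[0,0,0],[0,0,0],[0,0,0],[0,0,0],[0,0,0],[0,0,0],[0,0,0]]}}

```text
time_s: 22.45
position: [0.6418, -0.008, 0.1812]
tcp_rot: [[0.986, -0.165, -0.001], [-0.165, -0.986, 0.0], [-0.001, 0.0, -1.0]]
force: [0.6, 0.4, -0.9]
opening: 0.991
```

Run:
```python
from h import *
im=snap('wrist','w12')
go(.503,-.422,.22,-126)
```

```text
t 22.5 lin [-73.2 431.3 -31.6] n25 17.5 rot [-0.2 -0.8 26.5] pos [ 0.6465 -0.0087  0.1893] yaw -99.5 j6 88.8 op 0.996 F [0.  0.3 5. ]
```

View pics/w12_raw.png

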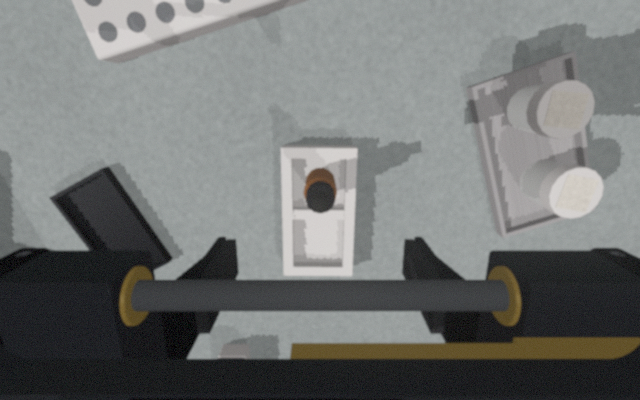

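Bottle 1 stands in the far bay at (320,190). Next is bottle 2, with the jaws turned across the line to the blue one.

Emit:
{"method": "play_rows", "body": {"fingers": [0,0,0,0,0,0,0,0,0,0,0,0,0,0,0,0,0,0], "linear": [[0,5,-20],[-3,20,-40],[-8,48,-40],[-13,80,-40],[-18,115,-40],[-24,150,-40],[-30,185,-40],[-36,220,-40],[-41,255,-40],[-47,290,-40],[-52,325,-40],[-58,360,-40],[-63,390,-40],[-67,413,-40],[-69,426,-40],[-69,429,-40],[-69,429,-40],[-69,429,-40]], "rot": [[0,0,0],[0,0,1],[0,0,3],[0,0,5],[0,0,7],[0,0,9],[0,0,11],[0,0,13],[0,0,15],[0,0,17],[0,0,19],[0,0,21],[0,0,23],[0,0,25],[0,0,26.5],[0,0,26.5],[0,0,26.5],[0,0,26.5]]}}

```text
time_s: 24.3
position: [0.5041, -0.4185, 0.2196]
tcp_rot: [[0.81, -0.586, -0.0], [-0.586, -0.81, 0.001], [-0.001, -0.001, -1.0]]
force: [0.1, 0.5, 0.0]
opening: 1.002
```

Run:
```python
from h import *
np.set_printoptions(precision=4,suppress=True)
c=get_calibration('wrist');im=snap('wrist','w13')
print(proj(c,(.503,-.42,.064)))
go(.503,-.42,.0215,-126)
```

```text
[321.1944 186.5255]
t 24.35 lin [  0.1   2.1 198.1] n25 7.9 rot [-0.   0.   0.1] pos [ 0.5042 -0.4184  0.2196] yaw -125.9 j6 76.4 op 0.999 F [-0.7 -0.2 -0. ]
```

View pics/w13_raw.png

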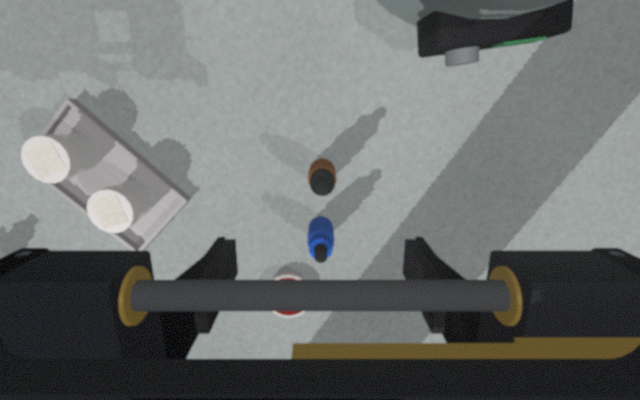

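Bottle 2's cap is at (322,182). The blue one at (320,240) is behind, on the tool −x side, clear of both the jaws and the body. The petri dish is at (288,295).

Emit:
{"method": "play_rows", "body": {"fingers": [0,0,0,0,0,0,0,0,0,0,255,255,255,255,255,255,255,255,255,255], "linear": [[2.5,3,25],[2.5,3,55],[2.5,3,85],[2.5,3,115],[2.5,3,140],[2.5,3,165],[2.5,3,182],[2.5,3,193],[2.5,3,198],[2.5,3,198],[2.5,3,198],[2.5,3,198],[2.5,3,198],[2.5,3,198],[2.5,3,198],[2.5,3,198],[2.5,3,198],[2.5,3,198],[2.5,3,198],[2.5,3,198]], "rot": [[0,0,0],[0,0,0],[0,0,0],[0,0,0],[0,0,0],[0,0,0],[0,0,0],[0,0,0],[0,0,0],[0,0,0],[0,0,0],[0,0,0],[0,0,0],[0,0,0],[0,0,0],[0,0,0],[0,0,0],[0,0,0],[0,0,0],[0,0,0]]}}

```text
time_s: 26.35
position: [0.5039, -0.4237, 0.0215]
tcp_rot: [[0.809, -0.587, -0.0], [-0.587, -0.809, 0.0], [-0.0, -0.0, -1.0]]
force: [0.7, 0.8, -0.9]
opening: 0.336
```

Emit:
{"method": "play_rows", "body": {"fingers": [255,255,255,255,255,255,255,255,255,255,255,255], "linear": [[0,0,0],[0,0,0],[0,0,-5],[0,0,-15],[0,0,-35],[0,0,-60],[0,0,-85],[0,0,-110],[0,0,-130],[0,0,-140],[0,0,-140],[0,0,-140]], "rot": [[0,0,0],[0,0,0],[0,0,0],[0,0,0],[0,0,0],[0,0,0],[0,0,0],[0,0,0],[0,0,0],[0,0,0],[0,0,0],[0,0,0]]}}

```text
time_s: 27.55
position: [0.5036, -0.4234, 0.1612]
tcp_rot: [[0.809, -0.588, -0.001], [-0.588, -0.809, 0.001], [-0.001, -0.0, -1.0]]
force: [-0.3, 0.8, -0.6]
opening: 0.332
```

Run:
```python
from h import *
im=snap('wrist','w14')
go(.5807,.0023,.16,-99.7)
```

```text
t 27.6 lin [-187.3 -389.7    1.1] n25 17.3 rot [ -0.1   0.1 -26.3] pos [ 0.5033 -0.4231  0.1605] yaw -126.0 j6 76.2 op 0.333 F [ 0.2  0.2 -0.2]
```

View pics/w14_raw.png

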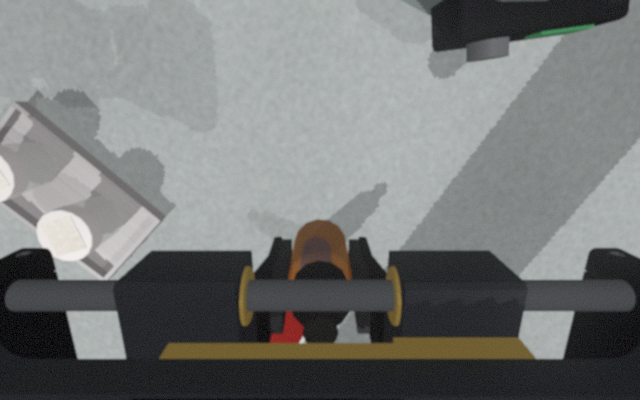

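Emit:
{"method": "play_rows", "body": {"fingers": [255,255,255,255,255,255,255,255,255,255,255,255,255,255,255,255,255,255,255,255], "linear": [[-3,-6,0],[-9,-18,0],[-18,-38,0],[-30,-62,0],[-43,-90,0],[-57,-118,0],[-71,-148,0],[-86,-178,0],[-100,-208,0],[-115,-238,0],[-129,-268,0],[-143,-298,0],[-156,-325,0],[-168,-350,0],[-177,-369,0],[-184,-383,0],[-187,-389,0],[-187,-390,0],[-187,-390,0],[-187,-390,0]], "rot": [[0,0,0],[0,0,-1],[0,0,-2],[0,0,-4],[0,0,-6],[0,0,-8],[0,0,-10],[0,0,-12],[0,0,-14],[0,0,-16],[0,0,-18],[0,0,-20],[0,0,-22],[0,0,-24],[0,0,-25.5],[0,0,-26.3],[0,0,-26.3],[0,0,-26.3],[0,0,-26.3],[0,0,-26.3]]}}

```text
time_s: 29.6
position: [0.5817, 0.0008, 0.1615]
tcp_rot: [[0.986, -0.169, -0.0], [-0.169, -0.986, -0.0], [-0.0, 0.0, -1.0]]
force: [0.1, -0.3, -0.3]
opening: 0.336
```

Run:
```python
from h import *
np.set_printoptions(precision=4,suppress=True)
im=snap('wrist','w15');c=get_calibration('wrist')
cv2.imwrite('pics/w15z.png',cv2.resize(im[50:250,240:400],None,fx=3,fy=3,interpolation=cv2.INTER_CUBIC))
print(proj(c,(.6418,-.0085,.074)))
go(.5807,.0023,.0325,-99.7)
```

```text
[316.2774 127.0528]
t 29.65 lin [ -1.3  -1.5 129. ] n25 5.2 rot [ 0.   0.  -0.1] pos [0.5817 0.0007 0.1615] yaw -99.8 j6 88.8 op 0.338 F [-0.7  0.3 -0. ]
```

View pics/w15z.png

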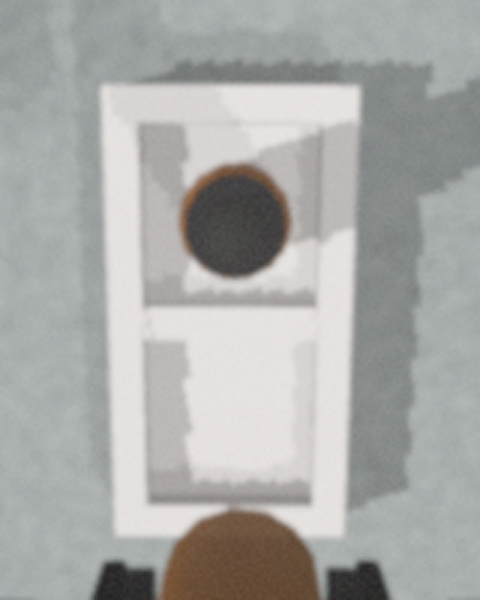

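Bottle 1 is centred in the far bay. Lowering bottle 2 into the near bay.

Emit:
{"method": "play_rows", "body": {"fingers": [255,255,255,255,255,255,255,255,255,255,120,60,0,0,0,0,0,0,0,0], "linear": [[-1,-1.5,10],[-2,-1.5,30],[-2,-1.5,50],[-2,-1.5,70],[-2,-1.5,90],[-2,-1.5,107],[-2,-1.5,118],[-2,-1.5,125],[-2,-1.5,129],[-2,-1.5,129],[-2,-1.5,129],[-2,-1.5,129],[-2,-1.5,129],[-2,-1.5,129],[-2,-1.5,129],[-2,-1.5,115],[-2,-1.5,90],[-2,-1.5,55],[-2,-1.5,20],[-2,-1.5,-20]], "rot": [[0,0,0],[0,0,0],[0,0,0],[0,0,0],[0,0,0],[0,0,0],[0,0,0],[0,0,0],[0,0,0],[0,0,0],[0,0,0],[0,0,0],[0,0,0],[0,0,0],[0,0,0],[0,0,0],[0,0,0],[0,0,0],[0,0,0],[0,0,0]]}}

```text
time_s: 31.65
position: [0.5793, 0.0036, 0.1833]
tcp_rot: [[0.986, -0.168, -0.001], [-0.168, -0.986, 0.0], [-0.001, -0.0, -1.0]]
force: [0.4, -0.6, -0.5]
opening: 0.995
```

Run:
```python
from h import *
im=snap('wrist','w16')
go(.423,.1265,.22,-101)
```

```text
t 31.7 lin [-179.   -94.7  -31.7] n25 8.2 rot [ 0.  -0.7  1.3] pos [0.584  0.003  0.1906] yaw -99.7 j6 89.0 op 1.001 F [0.9 0.1 4. ]
```

View pics/w16_raw.png

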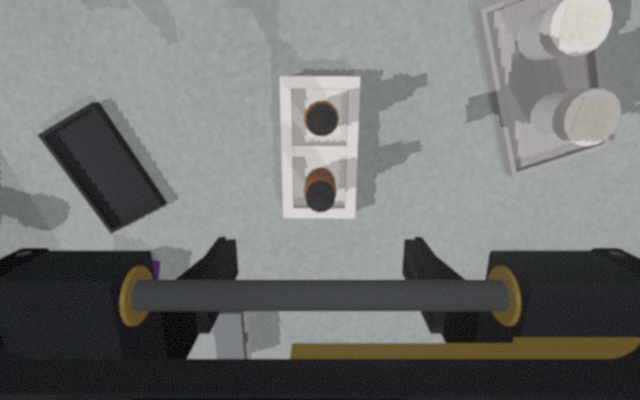

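Both bottles stand in their bays, at (321,118) and (320,190). Next is the slide box.

Emit:
{"method": "play_rows", "body": {"fingers": [0,0,0,0,0,0,0,0,0,0,0,0,0], "linear": [[-4,-2,-15],[-16,-8,-30],[-36,-19,-39],[-60,-32,-39],[-85,-46,-39],[-110,-60,-39],[-134,-73,-39],[-155,-85,-39],[-169,-93,-39],[-174.5,-96,-39],[-174.5,-96,-39],[-174.5,-96,-39],[-174.5,-96,-39]], "rot": [[0,0,0],[0,0,0],[0,0,0],[0,0,0],[0,0,0],[0,0,0],[0,0,0],[0,0,1.3],[0,0,1.3],[0,0,1.3],[0,0,1.3],[0,0,1.3],[0,0,1.3]]}}

```text
time_s: 33.0
position: [0.4253, 0.1269, 0.2206]
tcp_rot: [[0.982, -0.191, 0.001], [-0.191, -0.982, -0.0], [0.001, -0.0, -1.0]]
force: [-0.3, -0.2, 0.2]
opening: 0.993
```

Run:
```python
from h import *
np.set_printoptions(precision=4,suppress=True)
im=snap('wrist','w17');c=get_calibration('wrist')
cv2.imwrite('pics/w17z.png',cv2.resize(im[70:250,200:440],None,fx=3.3,fy=3.3,interpolation=cv2.INTER_CUBIC))
print(proj(c,(.423,.1265,.034)))
go(.423,.1265,.014,-101)
```

```text
[319.4122 181.0096]
t 33.05 lin [ -2.1   0.9 206.5] n25 8.3 rot [ 0. -0. -0.] pos [0.4251 0.127  0.2205] yaw -101.0 j6 103.2 op 0.998 F [-0.2  0.1 -0.5]
```

View pics/w17_raw.png

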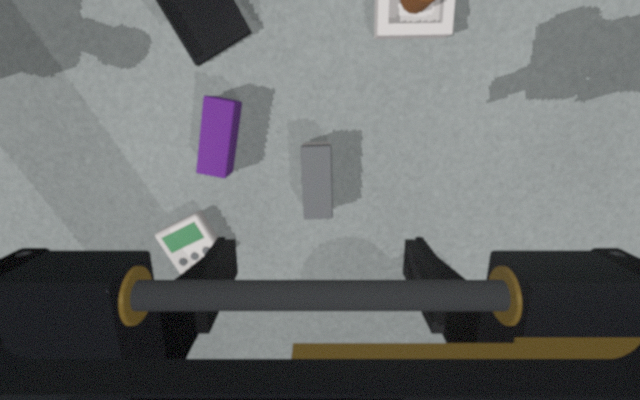

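View pics/w17z.png

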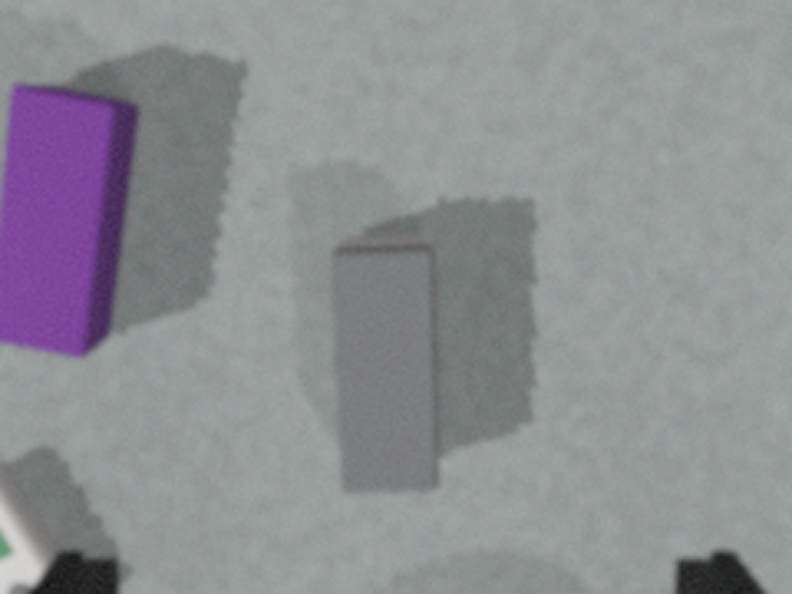

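The slide box lid is centred at (317,182), turned about 1.6° relative to the tool. The purple box and the timer are clear of the jaws.

Emit:
{"method": "play_rows", "body": {"fingers": [0,0,0,0,0,0,0,0,0,0,255,255,255,255,255,255,255,255,255,255], "linear": [[-3,-1.6,25],[-3,-1.6,55],[-3,-1.6,90],[-3,-1.6,120],[-3,-1.6,150],[-3,-1.6,175],[-3,-1.6,192],[-3,-1.6,202],[-3,-1.6,206],[-3,-1.6,206],[-3,-1.6,206],[-3,-1.6,206],[-3,-1.6,206],[-3,-1.6,206],[-3,-1.6,206],[-3,-1.6,206],[-3,-1.6,206],[-3,-1.6,206],[-3,-1.6,206],[-3,-1.6,206]], "rot": [[0,0,-1.6],[0,0,-1.6],[0,0,-1.6],[0,0,-1.6],[0,0,-1.6],[0,0,-1.6],[0,0,-1.6],[0,0,-1.6],[0,0,-1.6],[0,0,-1.6],[0,0,-1.6],[0,0,-1.6],[0,0,-1.6],[0,0,-1.6],[0,0,-1.6],[0,0,-1.6],[0,0,-1.6],[0,0,-1.6],[0,0,-1.6],[0,0,-1.6]]}}

```text
time_s: 35.05
position: [0.4215, 0.1296, 0.0145]
tcp_rot: [[0.987, -0.163, -0.0], [-0.163, -0.987, 0.0], [-0.0, -0.0, -1.0]]
force: [-0.3, -0.4, 0.4]
opening: 0.368
```

Emit:
{"method": "play_rows", "body": {"fingers": [255,255,255,255,255,255,255,255,255,255,255], "linear": [[0,0,0],[0,0,0],[0,0,-5],[0,0,-15],[0,0,-35],[0,0,-60],[0,0,-85],[0,0,-105],[0,0,-115],[0,0,-115],[0,0,-115]], "rot": [[0,0,0],[0,0,0],[0,0,0],[0,0,0],[0,0,0],[0,0,0],[0,0,0],[0,0,0],[0,0,0],[0,0,0],[0,0,0]]}}

```text
time_s: 36.15
position: [0.4212, 0.1296, 0.1294]
tcp_rot: [[0.987, -0.163, -0.0], [-0.163, -0.987, -0.0], [-0.0, 0.0, -1.0]]
force: [0.1, 0.7, -1.1]
opening: 0.362
```

Run:
```python
from h import *
im=snap('wrist','w18')
go(.625,.209,.13,-72)
```

```text
t 36.2 lin [ 188.4 -111.7   -1.3] n25 8.8 rot [ -0.    0.1 -27.4] pos [0.4209 0.1296 0.129 ] yaw -99.4 j6 101.9 op 0.365 F [-0.3 -1.  -0.7]
```

View pics/w18_raw.png

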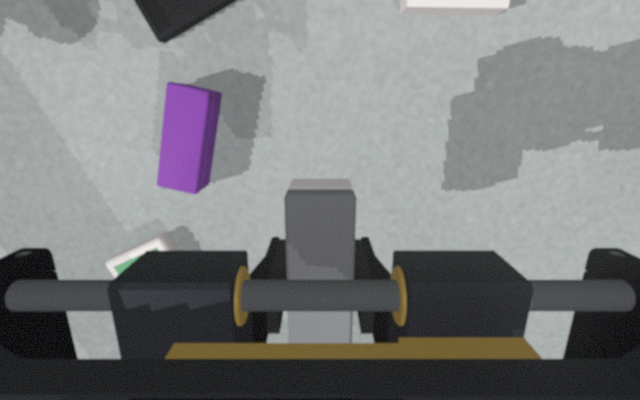

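The slide box is held level, with the opening at 0.365 (32 mm). Carrying it over the black tray.

Emit:
{"method": "play_rows", "body": {"fingers": [255,255,255,255,255,255,255,255,255,255,255,255,255,255,255], "linear": [[5,-3,-5],[16,-9,-10],[34,-20,-20],[56,-33,-20],[78,-46,-20],[100,-59,-20],[122,-72,-20],[144,-85,-20],[164,-97,-20],[178,-106,-20],[186,-111,-20],[188,-112,-20],[188,-112,-20],[188,-112,-20],[188,-112,-20]], "rot": [[0,0,-1],[0,0,-3],[0,0,-6],[0,0,-9],[0,0,-12],[0,0,-15],[0,0,-18],[0,0,-21],[0,0,-24],[0,0,-26],[0,0,-27.4],[0,0,-27.4],[0,0,-27.4],[0,0,-27.4],[0,0,-27.4]]}}

```text
time_s: 37.7
position: [0.6244, 0.2092, 0.1495]
tcp_rot: [[0.951, 0.309, -0.001], [0.309, -0.951, -0.0], [-0.001, -0.0, -1.0]]
force: [-0.4, -0.2, -0.3]
opening: 0.367
```

Run:
```python
from h import *
im=snap('wrist','w19')
go(.625,.209,.0195,-72)
```

```text
t 37.75 lin [  0.4   0.3 130.2] n25 5.2 rot [-0.  0.  0.] pos [0.6246 0.2092 0.1497] yaw -72.0 j6 80.8 op 0.365 F [ 0.6 -0.4 -0.1]
```

View pics/w19_raw.png

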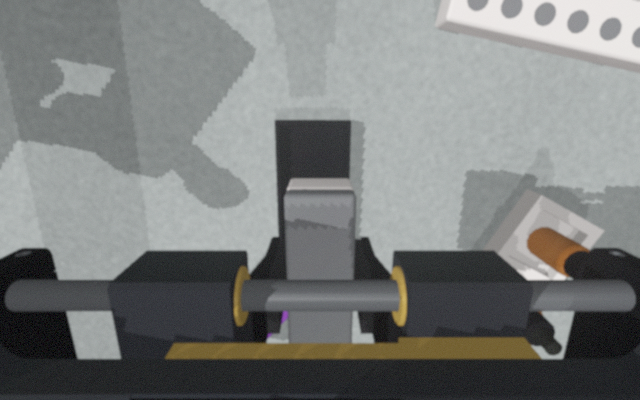

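The tray's far rim runs from (276,121) to (351,121), square to the tool. I'll compute its centre from that.

Run:
```python
from h import *
np.set_printoptions(precision=4,suppress=True)
c=get_calibration('wrist')
p,q=plane(c,(276,121.5),.012),plane(c,(351,121.5),.012)
d=q-p;w=np.linalg.norm(d);u=d/w;n=np.array([u[1],-u[0],0])
if n[0]>0:n=-n
m=(p+q)/2;C=m+n*.058
print(w,np.degrees(np.arctan2(u[1],u[0])),C)
go(C[0],C[1],.0195,-72)
im=cv2.imread('pics/w19_raw.png');cv2.imwrite('pics/w19z.png',cv2.resize(im[100:260,240:390],None,fx=3.7,fy=3.7))
```

```text
0.06468579639103972 -72.06690658285505 [0.6262 0.2137 0.012 ]
t 37.75 lin [  3.   -3.7 130.2] n25 5.2 rot [-0.  0.  0.] pos [0.6246 0.2092 0.1497] yaw -72.0 j6 80.8 op 0.365 F [ 0.6 -0.4 -0.1]
```

View pics/w19z.png

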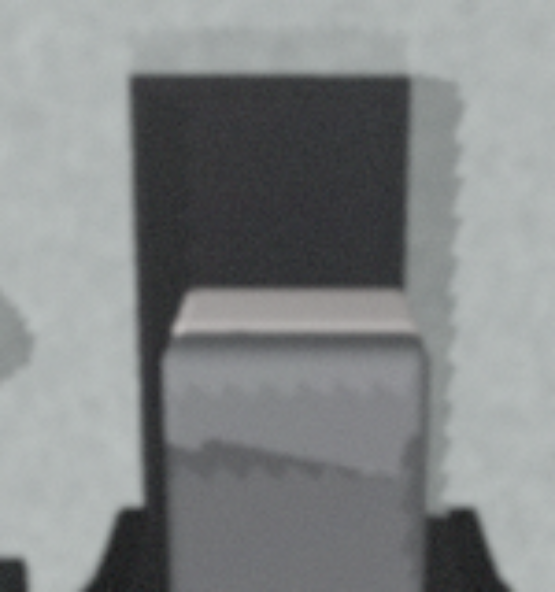

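Emit:
{"method": "play_rows", "body": {"fingers": [255,255,255,255,255,255,255,255,255,255,120,60,0,0,0,0,0,0,0,0], "linear": [[1,-2,10],[2,-3.5,30],[2,-3.5,55],[2,-3.5,75],[2,-3.5,95],[2,-3.5,110],[2,-3.5,120],[2,-3.5,127],[2,-3.5,130.5],[2,-3.5,130.5],[2,-3.5,130.5],[2,-3.5,130.5],[2,-3.5,130.5],[2,-3.5,130.5],[2,-3.5,130.5],[2,-3.5,120],[2,-3.5,95],[2,-3.5,60],[2,-3.5,20],[2,-3.5,-20]], "rot": [[0,0,0],[0,0,0],[0,0,0],[0,0,0],[0,0,0],[0,0,0],[0,0,0],[0,0,0],[0,0,0],[0,0,0],[0,0,0],[0,0,0],[0,0,0],[0,0,0],[0,0,0],[0,0,0],[0,0,0],[0,0,0],[0,0,0],[0,0,0]]}}

```text
time_s: 39.75
position: [0.6258, 0.2134, 0.1715]
tcp_rot: [[0.951, 0.309, -0.0], [0.309, -0.951, -0.0], [-0.0, -0.0, -1.0]]
force: [0.6, 0.3, -0.9]
opening: 0.997
```

Emit:
{"method": "play_rows", "body": {"fingers": [0,0,0,0,0,0,0,0,0,0], "linear": [[0,0,-30],[0,-30,-60],[0,-70,-60],[0,-110,-60],[0,-150,-60],[0,-180,-60],[0,-200,-60],[0,-200,-60],[0,-200,-60],[0,-200,-60]], "rot": [[0,0,0],[0,0,0],[0,0,0],[0,0,0],[0,0,0],[0,0,0],[0,0,0],[0,0,0],[0,0,0],[0,0,0]]}}

```text
time_s: 40.75
position: [0.5649, 0.4021, 0.2296]
tcp_rot: [[0.951, 0.308, 0.0], [0.308, -0.951, -0.001], [-0.0, 0.001, -1.0]]
force: [-0.2, 0.6, 0.5]
opening: 0.997
```

Run:
```python
from h import *
im=snap('side','sF');b=snap('scene','cF')
cv2.imwrite('pics/sFz.png',cv2.resize(im[110:310,220:480],None,fx=3,fy=3,interpolation=cv2.INTER_CUBIC))
```

```text
(no output)
```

View pics/sFz.png

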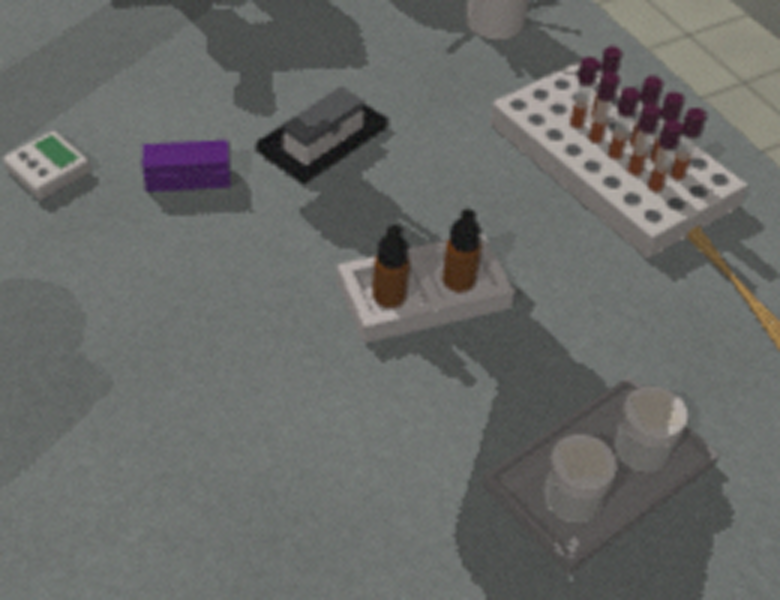

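View pics/cF_raw.png

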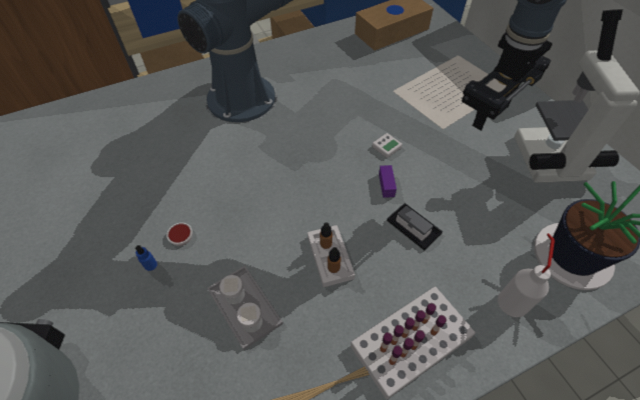

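The pictures show both bottles upright in their bays, both pots in the tray, and the slide box flat in the black tray. I'll do a quick numeric check before handing in.

Run:
```python
from h import *
for v in ('scene','side'):
    c=get_calibration(v)
    for nm,lo,hi,z,w in(('petri',(0,120,30),(4,255,255),.013,(.4015,-.2985)),('timer',(50,60,40),(85,255,255),.018,(.3825,.295))):
        r=[]
        for f in (f'pics/{v}0.png',f"pics/{'cF' if v=='scene' else 'sF'}_raw.png"):
            m=cv2.inRange(cv2.cvtColor(cv2.imread(f),cv2.COLOR_BGR2HSV),lo,hi);n,_,st,ce=cv2.connectedComponentsWithStats(m)
            P=[plane(c,ce[i],z)[:2] for i in range(1,n) if st[i,4]>40]
            r.append(min(P,key=lambda p:np.hypot(*(p-w))))
        print(v,nm,((r[1]-r[0])*1000).round(1),'mm')
c=get_calibration('side')
F=lambda u,v:((u+.5)/3-.5+220,(v+.5)/3-.5+110)
Q=np.array([plane(c,F(*p),.038) for p in [(284,124),(346,88),(363,103),(302,140)]]);print('box side',Q.mean(0))
go(.6,.4,.2,-72)
bot.hand_in()
```

```text
scene petri [-0.1 -0. ] mm
scene timer [ 0.1 -0.5] mm
side petri [0.4 0.2] mm
side timer [0. 0.] mm
box side [0.62303908 0.20706114 0.038     ]
t 40.85 lin [32.7 12.7 29.6] n25 1.8 rot [ 0.   0.  -0.1] pos [0.565  0.402  0.2296] yaw -72.1 j6 98.3 op 1.001 F [ 0.5 -0.1  0.9]
the job is handed in; nothing more can be done
```

I put all five pieces in their places and handed the job in at about 41 s of the 131 s allowed. Both pots are in the steel tray, one amber bottle is in each stand bay, and the slide box lies flat, lid up, in the black tray. The purple and blue lookalikes were not used.

- **Pictures:** the last views from the scene and side cameras show everything upright on its tray floor, with the open gripper clear of everything.
- **Bystanders:** the petri dish and timer moved 0.5 mm or less between the first and last pictures.
- **Disagreement:** for the black tray's centre, the side and wrist views differed by up to 9 mm. I placed the box by the wrist view, which is within 2 mm of the scene view. The last side view puts the box within about 2 mm of the tray centre that same camera measured. Either way it is inside the allowed band.
- **Not measured:** I checked the final bottle and pot positions only by eye, not with numbers.

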